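# Load the marking jig and hold the sprung tweezers at their marked gap

## Robot

A 6-joint arm with a two-finger parallel gripper is mounted at the origin on the work surface. World frame = base frame: x ahead of the robot, y to its left, z up, the work surface at z = 0. Lengths are in m, angles in rad, forces in N, time in s.
With the tool pointing down it reaches from about 0.35 to 1 m from the base axis. Payload 7.1 kg.
Tool frame: the origin (TCP) lies on the centre line of the jaws, within the pads' length; the fingertips stand ctrl.nose_length ahead of it and the grasp point (between the pads) lies 3 mm ahead of it (ctrl.nose_length is the distance from the TCP to the fingertips, in m); z points along the fingers, y is the direction in which the jaws open and shut (so a half turn about z gives the same grasp; the last joint's range is limited). The gripper opens to 85 mm and grips with 20 to 120 N. Pads are 22 mm wide; open, the fingers measure 114 mm over their backs; the gripper's body (76 mm by 85 mm) begins 54 mm behind the grasp point. The pads swing forward as they close: fully open they stand 13 mm farther back than shut.
Start: joints at [-1.347, 0.423, 1.63, -0, 1.089, -0.019], TCP at [0.15, -0.607, 0.253] pointing down, gripper open.
Joint ranges: [-3, 3], [-0.9, 2.11], [0.09, 2.58], [-1.31, 4.45], [0.11, 2.69], [-2.54, 2.54]. Speed limits (rad/s): [2.39, 2.39, 3.01, 3.14, 3.14, 3.14].

## Interface

Orientations are given as a unit quaternion [x, y, z, w].
In Python, from bench import ctrl gives the robot as it stands.
- The arm moves only by the tool servo_tool, never from a script. Its argument "series" is a list of rows, each a list of 2 entries, a list of its own where there are three numbers: the shift along the tool's x, y, z in m, then the turn, a rotation vector about the tool's x, y, z in rad. A call has 1 to 5 rows; each row shifts and turns the commanded pose from where the row before left it, along the tool's axes as they then stand; what a row does not reach is not made up. A row lasts 1/12 s, in which the tool goes at most 41.7 mm and 7.16 degrees, less where a joint would pass 70% of its speed; a pose out of reach is approached as far as the arm can. A call is refused whole if a number of a shift passes 0.0417 or a number of a turn 0.125, either way. A call with a gripper value outside its range is refused whole. "claw" is the opening, from -1 (shut) to 1 (fully open), set as the call begins (left out, the last holds). The fingers move at their own pace and stop on an object; "force" is the grip in N (left out, the last holds). Time passes only in rows, so rows that do not move let the fingers close. It gives the time, the measured TCP pose, the force and the opening at its end, in the units of the state.
- ctrl.get_obs(): the state, without advancing time (a new reading comes with each control period).
- ctrl.grab_frame(name): name is "side" or "top"; returns (picture, depth): 420x560x3 uint8, blue, green, red; 420x560 float32, m along the optical axis (not along the pixel's ray), 0 where there is no reading.
- ctrl.get_calibration(name): a dict with "fx", "fy", "cx", "cy" (pixels), "world_from_camera" (4x4, takes a point from camera to world coordinates). Camera axes: x right, y down, z forward; pixel columns grow to the right and rows downward; lengths in m; the calibration is good to about 2 mm. A picture is of the moment at which its call begins. get_calibration takes no time and is no camera call.
- ctrl.hand_in(): hands the job in, once; it reports no verdict.
Trained networks look in the newest picture that a camera, given by its name, has taken for a name from the list of things; names that differ only in an ending like _2 or _b are one class to them, and where a whole thing is asked for, a point or a joint stands for the part that bears it (a point fixed in the world has none). Each returns a list of dicts, best first, with "p" (0 to 1); they miss things now and then, are a little off and sometimes report something else, mostly with a low value. They report only what shows in the picture. A call takes as long as a camera call. They do not tell look-alikes from the thing itself.
- ctrl.look_for(label, camera): "xyz" ([x, y, z] in m, in the coordinates of the camera as it stood for that picture, good to about 4 mm: the middle of the surface that is visible of it).
The state is a dict: "time_s": time; "joint_positions": joint angles; "dq": joint speeds; "tau": joint torques, N m; "ee_pos": TCP position; "tool_rot": TCP orientation; "contact_force": force on the tool from outside, world axes, zero at the start; "wrist_torque": the same for the moment, N m; "opening": opening from 0.0 (shut) to 1.0 (fully open).
Only numpy, scipy, OpenCV 4.12 (cv2) and the standard library are available. Lean on these libraries where they do the work, as an engineer would, in place of code of your own. Each camera call takes 0.05 s, during which the arm holds its last target.

## Task

Load the laser marking jig in its numbered order: stand the plain pin fully home in pocket 1 first, then the headed pin fully home in pocket 2. Then pick up the sprung tweezers and hold them level over place 3, a few centimetres clear of the jig, squeezed so that the inner edge of the moving tip is in line with the black marker on their gauge bar. Finish while still holding them there with the gap steady: do not put them down or let go; leave the other things on the desk where they are.

Things in the scene. Friction and masses are not known exactly. Their poses are not given: they have to be found in the camera images.
- jig: fixed aluminium block, 100 (x) x 250 (y) x 30 mm high, origin at the centre of its underside, z up. On its top, in a row along its y axis: pocket 1 at y = +90 mm, pocket 2 at y = +30 mm, place 3 (a flat, engraved 42 mm square outline, no hole) at y = -70 mm; all at x = 0. On the -x edge 1, 2 or 3 dark dots give the number.
- pocket1 (a point): centre of the mouth of pocket 1 (one dot), level with the jig's top. Round blind hole, 18 mm wide, 20 mm deep, with a 2 mm chamfer. Axes as the jig's.
- pocket2 (a point): centre of the mouth of pocket 2 (two dots), the same size as pocket 1.
- place3 (a point): centre of place 3 (three dots), the engraved square on the jig's flat top, at the level of the top.
- plain_pin: loose straight steel pin, 16 mm diameter, 60 mm tall, with no head, 90 g, the foot chamfered; it starts standing upright on the desk. Origin at the centre of its foot, z up the pin.
- headed_pin: loose steel pin, 16 mm shank with a 26 mm diameter round head (the top 18 mm of its 60 mm height), 130 g, the foot chamfered; it starts standing upright on the desk. Origin at the centre of its foot, z up the pin.
- rest: fixed black tool rest on which the tweezers lie: base plate 130 (x) x 80 (y) x 6 mm with two cross bars, each 10 mm wide, 66 mm long (along y), tops 34 mm above the desk, centred at x = -52 and x = +40 mm. Origin at the centre of its underside.
- tweezers: loose sprung steel tweezers (115 g) lying flat on the rest, 12 mm tall, 156 mm long (x from -90 mm at the heel to +66 mm). Origin at the underside between the two dark grip pads; x to the tips, y from the fixed blade (-y) to the moving blade (+y), z up. A gauge bar (8 mm wide, 6 mm high) runs along y from the fixed blade just beyond the tips, x = 58 to 66 mm.
- grip (a point): the point to grip the tweezers, across their y axis: midway between the pads, 6 mm above the underside, at the centre of mass. Outer pad faces are at y = -22 mm (flat, 24 mm long, on the fixed blade) and y = +22 mm (12 mm diameter upright round on the moving blade): 44 mm apart when not squeezed.
- blade (a joint): squeeze of the moving blade, rad: 0 = open (tip gap 32 mm), grows as squeezed, stop at 0.23. Pivot in the heel at x = -80, y = +6 mm of the tweezers, 80 mm behind the pads, 130 mm behind the tip: tip gap = 32 mm - 130 mm x value; the pads close by 80 mm x value. Its spring pushes with about 4 N at the pads when open, rising 0.6 N per mm of pad travel.
- marker (a joint): place of the black marker along the gauge bar, m, 0 to 0.016, set before the start and stiff. The tip gap it asks for is 8 mm + this value: the squeeze wanted is (0.024 - value) / 0.130 rad.
- blade_tip (a point): inner edge of the moving blade's tip, on its top face (tweezers x = 50, y = +16, z = 12 mm when open).
- fixed_tip (a point): inner edge of the fixed blade opposite (tweezers x = 50, y = -16, z = 12 mm). Tip gap = distance across y between this and blade_tip.
- mark (a point): centre line of the marker, at the end that faces the tips (tweezers x = 55, z = 12 mm); axes as the tweezers'. The marker's upright blade is 3 mm wide and 10 mm long.
- bushing: bystander: loose brass ring, 40 mm across, 25 mm tall, origin at the centre of its underside.
- screwdriver: bystander: loose screwdriver lying near the robot.
- brush: bystander: loose brush lying beyond the jig.
- lens_jar: bystander: loose glass jar, 56 mm across, 60 mm tall, origin at the centre of its underside.
- weight: bystander: loose short steel cylinder, 40 mm across, 35 mm tall, origin at the centre of its underside.
There are look-alikes about, which are no part of the job. Leave any blue or pink look-alike of the headed_pin alone.

How it is judged:
On the way, in this order (a step that is already met when the one before it is completed fails the run):
1. the plain pin stands fully home in pocket 1, let go, while pocket 2 is still empty (horizontal distance between plain_pin and pocket1 below 0.004 m and z of plain_pin in the frame of pocket1 below -0.016 m and angle between plain_pin's own z axis and vertical below 0.12 rad and contact force between the fingers and plain_pin below 0.1 N and not (horizontal distance between headed_pin and pocket2 below 0.004 m and z of headed_pin in the frame of pocket2 below -0.016 m)), for 0.2 s.
2. the headed pin stands fully home in pocket 2, let go, with the plain pin still in pocket 1 (horizontal distance between headed_pin and pocket2 below 0.004 m and z of headed_pin in the frame of pocket2 below -0.016 m and angle between each of headed_pin, plain_pin's own z axis and vertical below 0.12 rad and contact force between the fingers and headed_pin below 0.1 N and horizontal distance between plain_pin and pocket1 below 0.004 m and z of plain_pin in the frame of pocket1 below -0.016 m and contact force between the fingers and plain_pin below 0.1 N), for 0.2 s.
3. the tweezers are lifted off the rest in the fingers (height (world z) of tweezers above 0.05 m and contact force between the fingers and tweezers above 1 N and contact force between tweezers and rest below 0.05 N), for 0.2 s.
At the end, for the whole second after the job is handed in: Plain pin home in pocket 1, headed pin in 2 (4 mm, 7 degrees), let go; tweezers still in the fingers (over 2 N), steady, level within 17 degrees, within 30 mm of place 3, 12 to 120 mm above it, touching nothing else; moving tip within 2.5 mm of the marker line for the last second (all of step 2 and y of blade_tip in the frame of mark between -0.0025 and 0.0025 m and velocity of joint blade between -0.05 and 0.05 rad/s and horizontal distance between tweezers and place3 below 0.03 m and z of tweezers in the frame of place3 between 0.012 and 0.12 m and angle between tweezers's own z axis and vertical below 0.3 rad and linear speed of tweezers below 0.03 m/s and contact force between the fingers and tweezers above 2 N and contact force between tweezers and jig below 0.05 N and contact force between tweezers and plain_pin below 0.05 N and contact force between tweezers and headed_pin below 0.05 N); the arm keeps its last pose, push and grip.
It fails at once if a bystander is shifted by more than 30 mm (distance of any of bushing, screwdriver, brush, lens_jar, weight from where it was at the start of the episode above 0.03 m).
It also fails if it takes over 61 s, if anything falls off the work surface, if the arm or the gripper's body presses on something with over 40 N, if the wrist force passes 120 N, or if a joint passes its speed limit or range.

## Working session

There is one attempt and no reset: what is moved stays moved. The work goes in short steps, Python scripts to look and compute and a tool call to move; the robot and the scene stay as the last step left them, time stands still between calls to the robot, and variables do not carry over. Pictures are saved under pics/ and viewed, and the job is handed in when it is done.

Besides the shell and the picture viewer there is one more tool, called after ">>>" as name(argument=value, ...) on one line, values as JSON. servo_tool: Moves the arm, as the interface text tells. Its arguments: {"type":"object","properties":{"series":{"type":"array","items":{"type":"array"}},"claw":{"type":"number"},"force":{"type":"number"}},"required":["series"]}

```bash
ls; mkdir -p pics; python3 - <<'E'
from bench import ctrl
import cv2,numpy as np
print(ctrl.get_obs(), ctrl.nose_length)
for n in("side","top"):
    p,d=ctrl.grab_frame(n); cv2.imwrite(f"pics/{n}0.png",p); np.save(f"pics/{n}0.npy",d); print(n,ctrl.get_calibration(n))
E
```

```text
pics
{'time_s': 0.0, 'joint_positions': array([-1.34698358e+00,  4.23858304e-01,  1.63072839e+00, -3.31732245e-07,
        1.08859740e+00, -1.89973757e-02]), 'dq': array([-3.72220573e-05,  9.12460261e-04,  9.99252565e-04,  1.47531555e-03,
        6.50919674e-04, -1.43945662e-03]), 'tau': array([-2.17390307e-04, -5.57385027e+01, -2.81743383e+01,  1.61341558e-05,
        7.35136389e-03, -2.56615942e-05]), 'ee_pos': array([ 0.1501773 , -0.60613825,  0.25251968]), 'tool_rot': array([ 9.92639130e-01,  1.21107082e-01, -8.14915171e-05, -7.91535257e-04]), 'contact_force': array([ 0.39488092, -0.60520461, -0.7192854 ]), 'wrist_torque': array([-0.03700258, -0.00427104, -0.00783749]), 'opening': 1.0027948895141394} 0.022
side {'fx': 505.9212867876754, 'fy': 505.9212867876754, 'cx': 268.8646943356154, 'cy': 205.58727337188228, 'world_from_camera': array([[-0.67948005, -0.50979707,  0.52764932, -0.12309174],
       [-0.73353201,  0.45691237, -0.50315194,  0.64565992],
       [ 0.01541588, -0.72892938, -0.68441531,  0.91901884],
       [ 0.        ,  0.        ,  0.        ,  1.        ]])}
top {'fx': 542.8139783799378, 'fy': 542.8139783799378, 'cx': 285.0367942617609, 'cy': 205.5493067548841, 'world_from_camera': array([[-0.01150515, -0.99714288,  0.07465729,  0.45179676],
       [-0.99988383,  0.01221897,  0.00911153, -0.01276095],
       [-0.00999773, -0.07454379, -0.99716762,  1.35427285],
       [ 0.        ,  0.        ,  0.        ,  1.        ]])}
```

View pics/side0.png

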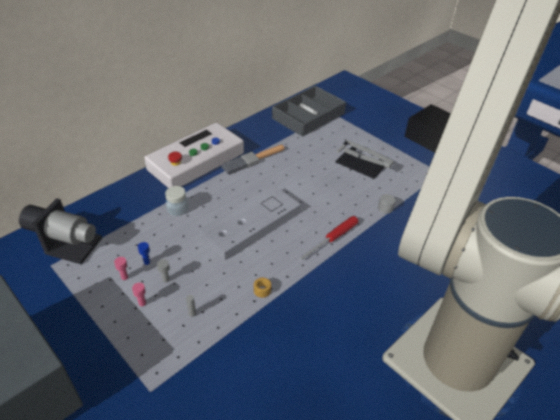

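View pics/top0.png

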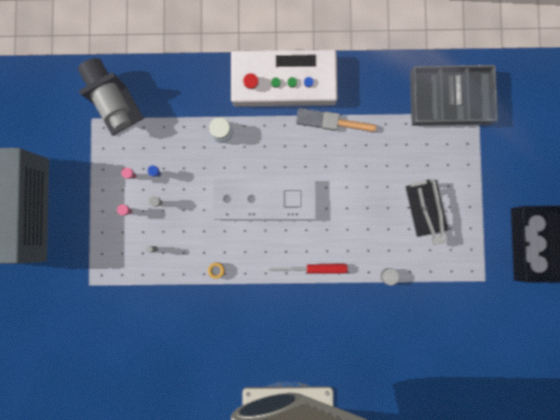

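```bash
python3 - <<'E'
import cv2,numpy as np
s=cv2.imread("pics/side0.png");t=cv2.imread("pics/top0.png")
a=cv2.resize(s[225:335,90:290],None,fx=4,fy=4,interpolation=2)
cv2.imwrite("pics/c1.png",a)
b=cv2.resize(t[160:260,100:240],None,fx=5,fy=5,interpolation=2);cv2.imwrite("pics/c2.png",b)
b=cv2.resize(t[165:255,395:475],None,fx=6,fy=6,interpolation=2);cv2.imwrite("pics/c3.png",b)
b=cv2.resize(t[170:230,200:335],None,fx=5.5,fy=5.5,interpolation=2);cv2.imwrite("pics/c4.png",b)
E
```

```text
(no output)
```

View pics/c1.png

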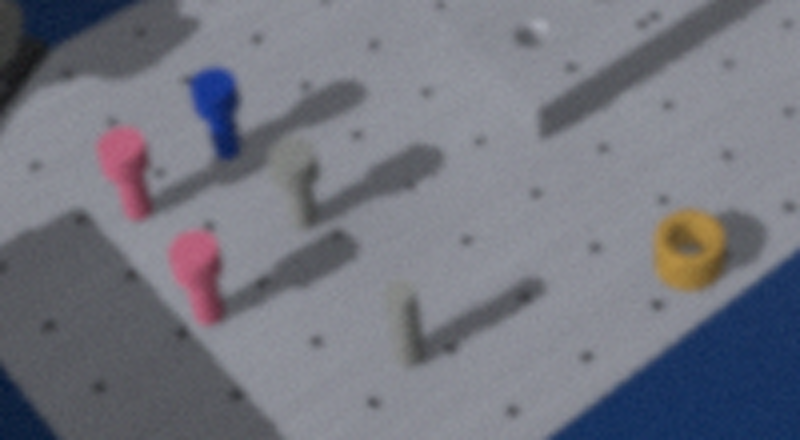

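View pics/c2.png

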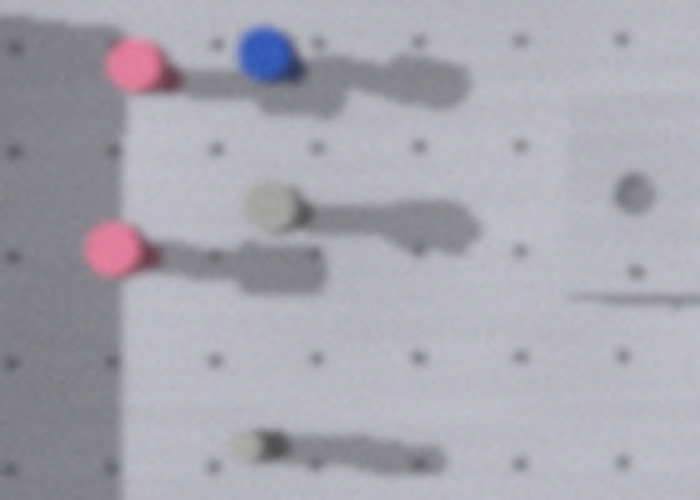

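View pics/c3.png

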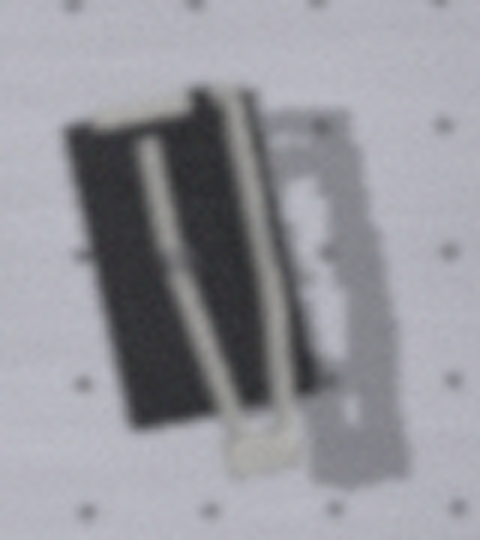

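View pics/c4.png

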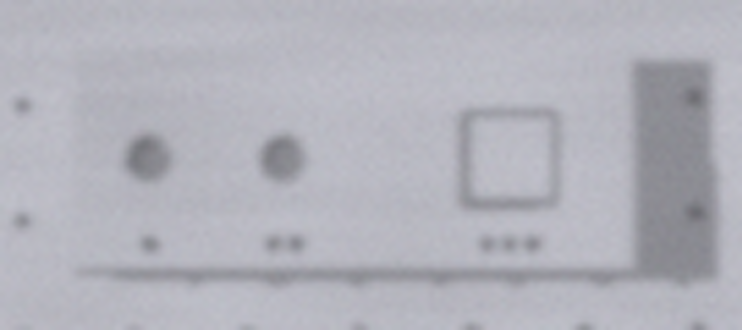

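```bash
cat > h.py <<'E'
import numpy as np,cv2
from bench import ctrl
def ray(cam,u,v,z):
    c=ctrl.get_calibration(cam);M=c["world_from_camera"]
    d=M[:3,:3]@np.array([(u-c["cx"])/c["fx"],(v-c["cy"])/c["fy"],1]);o=M[:3,3]
    return o+d*(z-o[2])/d[2]
def proj(cam,p):
    c=ctrl.get_calibration(cam);M=np.linalg.inv(c["world_from_camera"])
    q=M[:3,:3]@np.asarray(p)+M[:3,3];return np.array([c["fx"]*q[0]/q[2]+c["cx"],c["fy"]*q[1]/q[2]+c["cy"]])
E
python3 - <<'E'
from h import *
t=cv2.imread("pics/top0.png");s=cv2.imread("pics/side0.png")
d=np.load("pics/top0.npy")
np.set_printoptions(precision=4,suppress=True)
for l in ["plain_pin","headed_pin","jig","tweezers","bushing","lens_jar","weight","screwdriver","rest"]:
    for cam in("top","side"):
        M=ctrl.get_calibration(cam)["world_from_camera"]
        for r in ctrl.look_for(l,cam)[:5]:
            q=M[:3,:3]@np.array(r["xyz"])+M[:3,3]; print(l,cam,round(r["p"],2),q,proj(cam,q))
# height map crop
def hmap(u0,u1,v0,v1):
    c=ctrl.get_calibration("top");M=c["world_from_camera"]
    v,u=np.mgrid[v0:v1,u0:u1];z=d[v0:v1,u0:u1]
    p=np.stack([(u-c["cx"])/c["fx"]*z,(v-c["cy"])/c["fy"]*z,z],-1)@M[:3,:3].T+M[:3,3]
    return p
for n,b in dict(headed=(145,168,190,212),plain=(142,162,240,257)).items():
    p=hmap(*b);h=p[...,2]
    print(n);print((h*1000).round().astype(int))
    m=h>0.05
    v,u=np.nonzero(m);print("cent",u.mean()+b[0],v.mean()+b[2],m.sum(),ray("top",u.mean()+b[0],v.mean()+b[2],0.06))
E
```

```text
plain_pin top 0.53 [0.4504 0.3237 0.0542] [149.939  248.3261]
plain_pin side 0.45 [0.4425 0.3291 0.0381] [189.8234 305.3786]
headed_pin top 0.69 [0.6336 0.3748 0.0597] [128.708  172.3497]
headed_pin top 0.64 [0.5616 0.3063 0.0602] [156.8718 201.754 ]
headed_pin top 0.61 [0.5459 0.3821 0.0591] [125.4151 208.6759]
headed_pin side 0.75 [0.626  0.3837 0.0492] [120.0272 265.3116]
headed_pin side 0.74 [0.5602 0.3182 0.0556] [161.2624 265.1448]
headed_pin side 0.57 [0.6254 0.3249 0.0548] [142.5386 250.4581]
headed_pin side 0.56 [0.5331 0.3957 0.0532] [137.751  292.2678]
jig top 0.58 [0.5662 0.05   0.0278] [264.3318 199.6802]
jig side 0.63 [0.5528 0.0681 0.0305] [248.9954 221.386 ]
tweezers top 0.73 [ 0.5354 -0.359   0.0486] [434.06   209.5837]
tweezers side 0.64 [ 0.5293 -0.3561  0.0417] [365.9491 152.9242]
bushing top 0.57 [0.3934 0.1692 0.0251] [216.0924 271.0054]
bushing side 0.81 [0.3892 0.1771 0.0197] [260.6552 286.9154]
bushing side 0.52 [ 0.521  -0.3395  0.0397] [364.3893 157.1914]
lens_jar top 0.96 [0.7354 0.1474 0.0573] [222.9962 129.5661]
lens_jar side 0.92 [0.7239 0.1685 0.0454] 
[... 4002 characters left out ...]

 [ 1  5 -2  1  0 58 61 60 60 65 60 51 41 27 21 10 -4  0  0  3]
 [ 3 -5  1 -1 61 60 60 63 63 59 63 52 45 32 28 13  4  0  1 -4]
 [ 3  0 -3  0 59 61 62 60 59 60 63 55 44 41 23 13  3 -1  2 11]
 [ 0 -1  1  2 58 62 63 59 58 63 57 55 44 35 24 15 -2  3  1 -1]
 [ 0  3 -3  4  3 64 61 59 57 62 56 43 32 26 16  7 -4  0  5  1]
 [ 1  4 -2 -1 -4 -2  1 61 60 50 38 24  1 -1  3 -1  4  0 -1  1]
 [ 1  4 -1  0  0 -1  0 -1  1  1 -1  4  5  0  3  6  0 -1  1 -2]
 [ 2  5 -2  0 -1  2  1  1  3 -3  5  1 -3 -2  0  1  3  2  1  3]
 [ 0  0  0  2 -3  1 -2  1 -4  0  1 -3  3 -4  4 -1  2  6  2 -3]
 [ 0 -1 -3  5  3  5 -4 -3  4 -2 -2  0  3  4  1  3  7  2 -4 -1]]
cent 149.58139534883722 248.81395348837208 43 [0.4493 0.323  0.06  ]
```

```bash
cat > meas.py <<'E'
from h import *
np.set_printoptions(precision=4,suppress=True)
def dark(cam,g,u,v,r,z,thr=None):
    u=int(round(u));v=int(round(v))
    w=g[v-r:v+r+1,u-r:u+r+1].astype(float)
    bg=np.median(np.r_[w[0],w[-1],w[:,0],w[:,-1]])
    k=np.clip(bg-10-w,0,30)
    yy,xx=np.mgrid[v-r:v+r+1,u-r:u+r+1]
    c=((k*xx).sum()/k.sum(),(k*yy).sum()/k.sum())
    return np.array(c),ray(cam,*c,z)
E
python3 - <<'E'
from meas import *
g=cv2.cvtColor(cv2.imread("pics/top0.png"),6)
s=cv2.cvtColor(cv2.imread("pics/side0.png"),6)
P={}
for n,(u,v,r) in dict(p1=(227,198.5,7),p2=(251,198.5,7),p3=(292.5,198.5,12)).items():
    c,w=dark("top",g,u,v,r,0.03);P[n]=w;print(n,c,w)
print(np.linalg.norm(P['p1']-P['p2']),np.linalg.norm(P['p2']-P['p3']))
for n in P: print(n,proj("side",P[n]))
for n in P:
    u,v=proj("side",P[n]);
    c,w=dark("side",s,u,v,7 if n!='p3' else 14,0.03);print(n,c,w)
b=cv2.resize(s[185:265,190:320],None,fx=6,fy=6,interpolation=2);cv2.imwrite("pics/c5.png",b)
E
```

```text
p1 [226.2724 198.2   ] [0.5708 0.1432 0.03  ]
p2 [250.7347 198.3054] [0.5698 0.0832 0.03  ]
p3 [290.5182 199.6959] [ 0.5651 -0.0142  0.03  ]
0.06001767879312217 0.09754779498699238
p1 [220.8006 232.2645]
p2 [239.9251 220.8055]
p3 [269.9166 203.8989]
p1 [220.8362 234.0419] [0.5661 0.1469 0.03  ]
p2 [239.6535 222.4561] [0.5658 0.0874 0.03  ]
p3 [276.5644 207.6359] [ 0.5435 -0.0174  0.03  ]
```

View pics/c5.png

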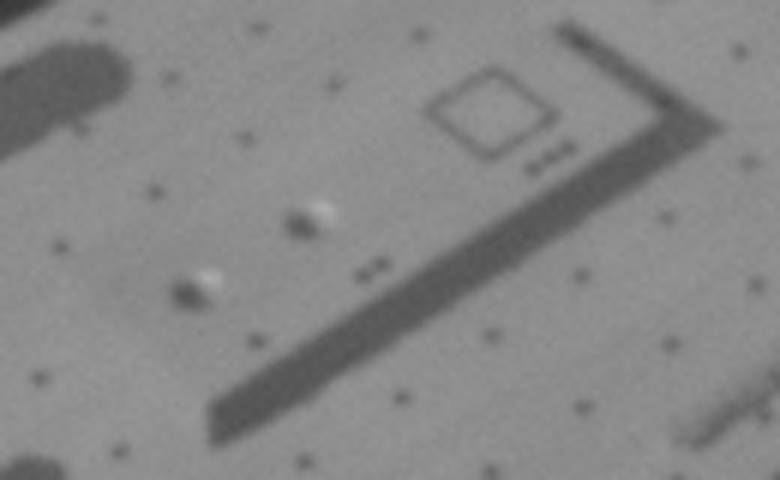

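```bash
python3 - <<'E'
from meas import *
from scipy.optimize import least_squares
def fit(cam,px):
    Y=[.09,.03,-.07]
    def pts(q): return [np.array([q[0]-np.sin(q[2])*y,q[1]+np.cos(q[2])*y,.03]) for y in Y]
    r=least_squares(lambda q:np.concatenate([proj(cam,p)-m for p,m in zip(pts(q),px)]),[.57,.05,0])
    print(cam,r.x,r.fun);return pts(r.x)
a=fit("top",[(226.27,198.2),(250.73,198.3),(292.3,198.2)])
b=fit("side",[(222.5,232.9),(241.7,221.4),(271.6,203.4)])
for p,q in zip(a,b):print(p,q,q-p)
for z,u,v in((.06,154.05,200.9),(.06,149.0,249.0)):
    w=ray("top",u,v,z);print(w,proj("side",w),proj("side",w-[0,0,.06]))
s=cv2.imread("pics/side0.png")
b=cv2.resize(s[235:330,130:220],None,fx=6,fy=6,interpolation=2);cv2.imwrite("pics/c6.png",b)
E
```

```text
top [ 0.5696  0.0526 -0.0121] [ 0.2562  0.043   0.2526 -0.0639 -0.5078  0.0246]
side [ 0.5648  0.0513 -0.0175] [ 0.0502 -0.029  -0.0381 -0.0009 -0.0139  0.0368]
[0.5707 0.1426 0.03  ] [0.5664 0.1413 0.03  ] [-0.0043 -0.0012  0.    ]
[0.5699 0.0826 0.03  ] [0.5653 0.0813 0.03  ] [-0.0046 -0.0012  0.    ]
[ 0.5687 -0.0174  0.03  ] [ 0.5636 -0.0186  0.03  ] [-0.0052 -0.0012  0.    ]
[0.5637 0.3131 0.06  ] [162.0453 261.7508] [165.4271 278.8563]
[0.4489 0.3244 0.06  ] [188.8779 295.9622] [191.4563 312.82  ]
```

View pics/c6.png

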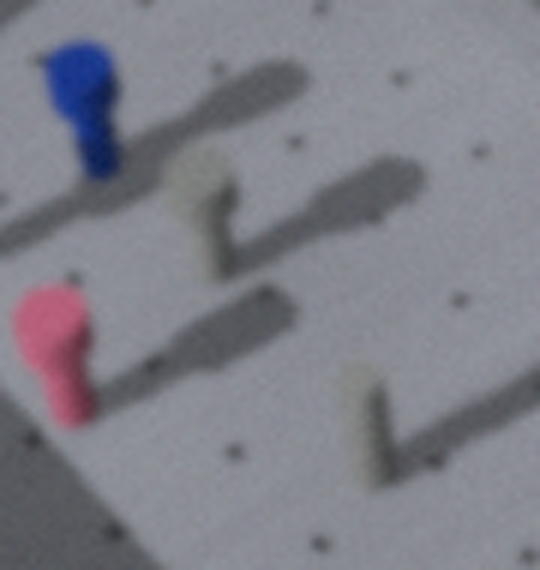

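>>> servo_tool(series=[[[0.038,-0.0036,0],[0,0,-0.065]],[[0.038,-0.0036,0],[0,0,-0.065]],[[0.038,-0.0036,0],[0,0,-0.065]],[[0.038,-0.0036,0],[0,0,-0.065]],[[0.038,-0.0036,0],[0,0,-0.065]]], claw=0.0, force=40)

```text
time_s: 1.42
ee_pos: [0.3215, -0.5204, 0.2534]
tool_rot: [0.96, 0.281, 0.0, 0.0]
contact_force: [0.2, 0.5, 0.9]
opening: 0.501
```

>>> servo_tool(series=[[[0.038,-0.0036,0],[0,0,-0.065]],[[0.038,-0.0036,0],[0,0,-0.065]],[[0.038,-0.0036,0],[0,0,-0.065]],[[0.038,-0.0036,0],[0,0,-0.065]],[[0.038,-0.0036,0],[0,0,-0.065]]])

```text
time_s: 1.83
ee_pos: [0.4548, -0.3845, 0.2534]
tool_rot: [0.901, 0.433, 0.0, 0.0]
contact_force: [1.1, -0.4, -0.3]
opening: 0.501
```

>>> servo_tool(series=[[[0.038,-0.0036,0],[0,0,-0.065]],[[0.038,-0.0036,0],[0,0,-0.065]],[[0.038,-0.0036,0],[0,0,-0.065]],[[0.038,-0.0036,0],[0,0,-0.065]],[[0.038,-0.0036,0],[0,0,-0.065]]])

```text
time_s: 2.25
ee_pos: [0.5376, -0.2133, 0.2535]
tool_rot: [0.819, 0.573, 0.0, 0.0]
contact_force: [0.9, -0.8, 0.2]
opening: 0.498
```

>>> servo_tool(series=[[[0.038,-0.0036,0],[0,0,-0.065]],[[0.038,-0.0036,0],[0,0,-0.065]],[[0.038,-0.0036,0],[0,0,-0.065]],[[0.038,-0.0036,0],[0,0,-0.065]],[[0.038,-0.0036,0],[0,0,-0.065]]])

```text
time_s: 2.67
ee_pos: [0.5614, -0.0246, 0.2535]
tool_rot: [0.716, 0.698, 0.0, 0.0]
contact_force: [0.2, 0.4, -1.3]
opening: 0.501
```

>>> servo_tool(series=[[[0.038,-0.0036,0],[0,0,-0.065]],[[0.038,-0.0036,0],[0,0,-0.065]],[[0.038,-0.0036,0],[0,0,-0.065]],[[0.038,-0.0036,0],[0,0,-0.065]],[[0.038,-0.0036,0],[0,0,-0.065]]])

```text
time_s: 3.08
ee_pos: [0.5237, 0.1618, 0.2535]
tool_rot: [0.593, 0.805, 0.0, 0.0]
contact_force: [0.5, -0.3, 0.3]
opening: 0.502
```

>>> servo_tool(series=[[[0.038,-0.0036,0.01],[0,0,-0.065]],[[0.038,-0.0036,0.01],[0,0,-0.065]],[[0.038,-0.0036,0.01],[0,0,-0.065]],[[0.03,-0.0036,0.01],[0,0,-0.05]],[[0,0,0.0],[0,0,0]]])

```text
time_s: 3.5
ee_pos: [0.4526, 0.2904, 0.2116]
tool_rot: [0.489, 0.872, -0.001, -0.001]
contact_force: [-0.1, 0.3, -1.5]
opening: 0.5
```

```bash
cat > go.py <<'E'
import sys
from meas import *
def pose():
    o=ctrl.get_obs();q=o["tool_rot"];x=2*(q[0]*np.array([q[0],q[1]]))-[1,0]
    # assumes pointing down
    psi=2*np.arctan2(q[1],q[0]);return o,psi
def to(x,y,z,psi_t=None):
    o,psi=pose();d=np.array([x,y,z])-o["ee_pos"]
    c,s=np.cos(psi),np.sin(psi)
    t=[d[0]*c+d[1]*s,d[0]*s-d[1]*c,-d[2]]
    print("t",round(o["time_s"],2),"ee",o["ee_pos"],"q",o["tool_rot"],"psi",psi,"F",o["contact_force"],"op",o["opening"],"q6",o["joint_positions"][5])
    print("shift tool",np.array(t),"turn z",None if psi_t is None else -(psi_t-psi))
if __name__=="__main__":to(*map(float,sys.argv[1:]))
E
python3 go.py 0.447 0.3235 0.16
```

```text
t 3.5 ee [0.4526 0.2904 0.2116] q [ 0.4891  0.8722 -0.0011 -0.0013] psi 2.1193872550349577 F [-0.111   0.2615 -1.5023] op 0.500142948159965 q6 -0.0017049939992394405
shift tool [0.0311 0.0125 0.0516] turn z None
```

>>> servo_tool(series=[[[0.0155,0.006,0.037],[0,0,0]],[[0.0155,0.006,0.037],[0,0,0]],[[0,0,0.037],[0,0,0]],[[0,0,0],[0,0,0]]])

```text
time_s: 3.83
ee_pos: [0.4469, 0.3181, 0.0963]
tool_rot: [0.492, 0.871, -0.005, -0.002]
contact_force: [-1.9, -0.5, -0.8]
opening: 0.501
```

```bash
python3 go.py 0.447 0.3235 0.052; python3 - <<'E'
from h import *
p,d=ctrl.grab_frame("side");cv2.imwrite("pics/s1.png",p);np.save("pics/s1.npy",d)
b=cv2.resize(p[220:350,110:260],None,fx=4.5,fy=4.5,interpolation=2);cv2.imwrite("pics/s1c.png",b)
E
```

```text
t 3.83 ee [0.4469 0.3181 0.0963] q [ 0.4916  0.8708 -0.0049 -0.0024] psi 2.113746916024749 F [-1.8939 -0.5143 -0.7728] op 0.5009800965796478 q6 0.05419867032689354
shift tool [0.0045 0.0029 0.0443] turn z None
```

View pics/s1c.png

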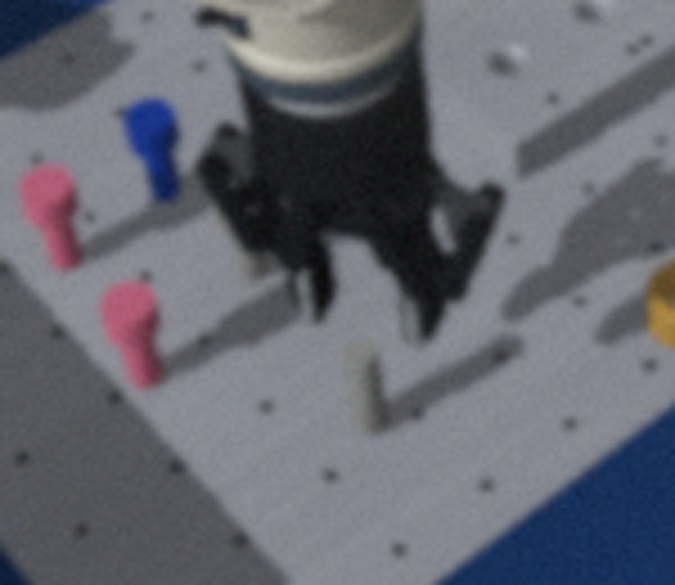

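```bash
python3 - <<'E'
from go import *
for k in(.012,.016,.022): print(proj("side",[0.4469,0.3181,0.0963-k]))
print(ray("side",192.2,293.1,.0963-.016))
E
python3 go.py 0.447 0.3235 0.052
```

```text
[190.8487 287.6602]
[191.0241 288.863 ]
[191.2855 290.6554]
[0.4366 0.3227 0.0803]
t 3.88 ee [0.4483 0.3186 0.0993] q [ 0.4919  0.8707 -0.0036 -0.0017] psi 2.113156631647251 F [0.1554 0.1272 0.5765] op 0.4993857542939446 q6 0.054042011517035284
shift tool [0.0049 0.0014 0.0473] turn z None
```

>>> servo_tool(series=[[[0.0045,0.003,0.016],[0,0,0]],[[0,0,0.016],[0,0,0]],[[0,0,0.015],[0,0,0]],[[0,0,0],[0,0,0]],[[0,0,0],[0,0,0]]])

```text
time_s: 4.3
ee_pos: [0.4517, 0.3255, 0.0571]
tool_rot: [0.492, 0.87, 0.001, 0.0]
contact_force: [0.3, 0.4, 0.4]
opening: 0.501
```

```bash
python3 go.py 0.4485 0.324 0.052
```

```text
t 4.3 ee [0.4517 0.3255 0.0571] q [0.4924 0.8704 0.0006 0.0003] psi 2.1119856647751365 F [0.2535 0.39   0.4481] op 0.501196062543126 q6 0.06188494340449837
shift tool [ 0.0004 -0.0035  0.0051] turn z None
```

>>> servo_tool(series=[[[0,-0.003,0.004],[0,0,0]],[[0,0,0],[0,0,0]]])

```text
time_s: 4.47
ee_pos: [0.4485, 0.3238, 0.0526]
tool_rot: [0.492, 0.87, 0.001, 0.0]
contact_force: [-0.9, -0.5, -0.5]
opening: 0.5
```

>>> servo_tool(series=[[[0,0,0],[0,0,0]],[[0,0,0],[0,0,0]],[[0,0,0],[0,0,0]],[[0,0,0],[0,0,0]],[[0,0,0],[0,0,0]]], claw=-1, force=40)

```text
time_s: 4.88
ee_pos: [0.4486, 0.3243, 0.0522]
tool_rot: [0.492, 0.871, 0.0, 0.0]
contact_force: [-0.5, -0.7, 7.4]
opening: 0.174
```

```bash
python3 go.py 0.4485 0.324 0.052; python3 - <<'E'
from h import *
p,d=ctrl.grab_frame("side");cv2.imwrite("pics/s2.png",p);np.save("pics/s2.npy",d)
b=cv2.resize(p[220:350,110:260],None,fx=4.5,fy=4.5,interpolation=2);cv2.imwrite("pics/s2c.png",b)
E
```

```text
t 4.88 ee [0.4486 0.3243 0.0522] q [0.4919 0.8706 0.0005 0.0003] psi 2.1129423581203164 F [-0.4944 -0.7068  7.3906] op 0.17359885466894004 q6 0.06229442598483808
shift tool [-0.0002 -0.0002  0.0002] turn z None
```

View pics/s2c.png

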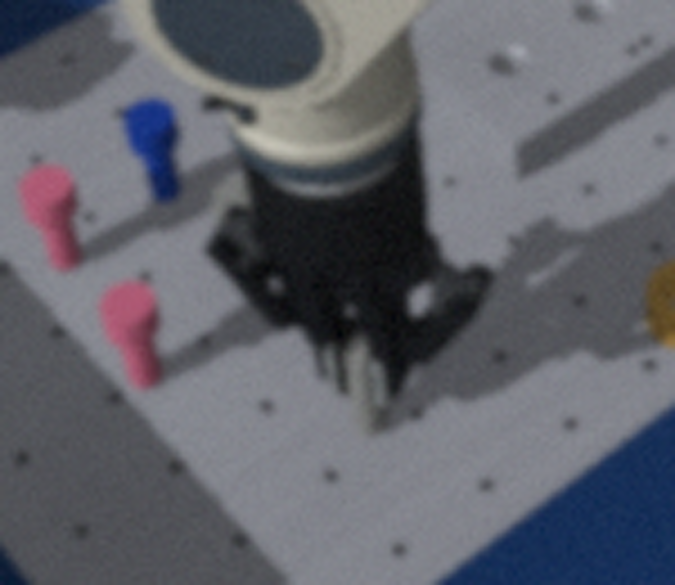

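>>> servo_tool(series=[[[0,0,-0.025],[0,0,0]],[[0,0,-0.025],[0,0,0.095]],[[0,0,-0.025],[0,0,0.095]],[[0,0,0],[0,0,0.095]],[[0,0,0],[0,0,0.095]]])

```text
time_s: 5.35
ee_pos: [0.4491, 0.3246, 0.1283]
tool_rot: [0.649, 0.76, 0.002, 0.0]
contact_force: [-1.0, 0.6, -1.3]
opening: 0.178
```

>>> servo_tool(series=[[[-0.033,0.015,0],[0,0,0]],[[-0.033,0.015,0],[0,0,0]],[[-0.033,0.015,0],[0,0,0]],[[-0.033,0.015,0],[0,0,0]],[[-0.033,0.015,0],[0,0,0]]])

```text
time_s: 5.77
ee_pos: [0.5494, 0.1718, 0.1264]
tool_rot: [0.647, 0.762, -0.0, -0.0]
contact_force: [0.2, 0.1, -1.1]
opening: 0.17
```

>>> servo_tool(series=[[[-0.033,0.015,0],[0,0,0]],[[0,0,0],[0,0,0]],[[0,0,0],[0,0,0]]])

```text
time_s: 6.02
ee_pos: [0.5697, 0.1414, 0.1263]
tool_rot: [0.649, 0.761, 0.0, 0.0]
contact_force: [-0.8, 0.4, -1.4]
opening: 0.174
```

```bash
python3 go.py 0.5704 0.1425 0.105
```

```text
t 6.02 ee [0.5697 0.1414 0.1263] q [0.6489 0.7609 0.0001 0.    ] psi 1.7293420347219837 F [-0.7763  0.3561 -1.3886] op 0.1740442935712838 q6 0.06443244483295482
shift tool [0.001  0.0008 0.0213] turn z None
```

>>> servo_tool(series=[[[0.001,0.001,0.025],[0,0,0]],[[0,0,0],[0,0,0]],[[0,0,0],[0,0,0]]])

```text
time_s: 6.27
ee_pos: [0.5678, 0.1449, 0.1003]
tool_rot: [0.647, 0.762, -0.002, -0.001]
contact_force: [-0.3, -0.2, -0.8]
opening: 0.173
```

```bash
python3 go.py 0.5704 0.1425 0.083; python3 - <<'E'
from h import *
p,d=ctrl.grab_frame("side");cv2.imwrite("pics/s3.png",p);np.save("pics/s3.npy",d)
b=cv2.resize(p[180:260,170:270],None,fx=7,fy=7,interpolation=2);cv2.imwrite("pics/s3c.png",b)
E
```

```text
t 6.27 ee [0.5678 0.1449 0.1003] q [ 0.6471  0.7624 -0.0015 -0.0012] psi 1.7340448155764545 F [-0.3159 -0.1581 -0.8176] op 0.17318037832438707 q6 0.06603846204351803
shift tool [-0.0028  0.0021  0.0173] turn z None
```

View pics/s3c.png

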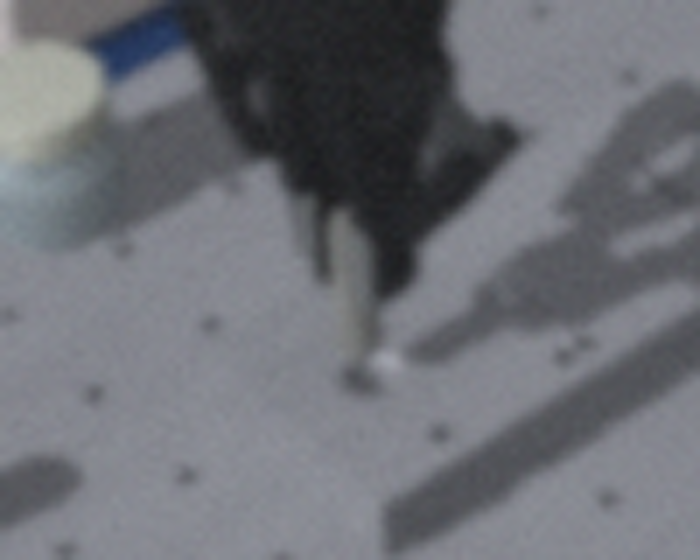

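>>> servo_tool(series=[[[0,0,0],[0,0,0]],[[0,0,0],[0,0,0]]])

```text
time_s: 6.48
ee_pos: [0.5699, 0.1449, 0.1022]
tool_rot: [0.647, 0.762, 0.0, 0.0]
contact_force: [0.4, 0.3, -0.9]
opening: 0.174
```

```bash
python3 go.py 0.5704 0.1425 0.083; python3 - <<'E'
from go import *
w=ray("side",222.5,232.9,.03);print(w)
for z in(.045,.048,.05):
  u=proj("side",[w[0],w[1],z]);print(z,(u+.4-[170,180])*7)
J=np.array([ (proj("side",w+np.eye(3)[i]*.001)-proj("side",w))*7 for i in range(2)]);print("px crop per mm x,y",J)
E
```

```text
t 6.48 ee [0.5699 0.1449 0.1022] q [0.6472 0.7623 0.0005 0.0003] psi 1.7337306911898198 F [ 0.4392  0.3412 -0.904 ] op 0.17416703128925 q6 0.06577879778232909
shift tool [-0.0025  0.0001  0.0192] turn z None
[0.5664 0.1415 0.03  ]
0.045 [368.2328 342.862 ]
0.048 [367.8152 336.753 ]
0.05 [367.536  332.6688]
px crop per mm x,y [[-1.8224 -1.5543]
 [-2.2531  1.399 ]]
```

>>> servo_tool(series=[[[-0.0035,0,0.0],[0,0,0]],[[0,0,0],[0,0,0]],[[0,0,0],[0,0,0]]])

```text
time_s: 6.73
ee_pos: [0.5705, 0.1406, 0.1017]
tool_rot: [0.648, 0.762, 0.0, 0.0]
contact_force: [-0.3, -0.3, -1.9]
opening: 0.171
```

>>> servo_tool(series=[[[0,0,0],[0,0,0]]])

```text
time_s: 6.82
ee_pos: [0.5704, 0.1407, 0.1016]
tool_rot: [0.648, 0.762, 0.0, 0.0]
contact_force: [0.0, 0.1, -1.5]
opening: 0.169
```

```bash
python3 go.py 0.5704 0.1425 0.083; python3 - <<'E'
from h import *
p,d=ctrl.grab_frame("side");cv2.imwrite("pics/s4.png",p);np.save("pics/s4.npy",d)
b=cv2.resize(p[200:250,190:250],None,fx=12,fy=12,interpolation=2);cv2.imwrite("pics/s4c.png",b)
E
python3 go.py 0.5704 0.1425 0.083
```

```text
t 6.82 ee [0.5704 0.1407 0.1016] q [0.6477 0.7619 0.0001 0.0001] psi 1.7324889285925016 F [ 0.0486  0.0843 -1.4791] op 0.16948098231418007 q6 0.05973728084045839
shift tool [0.0018 0.0003 0.0186] turn z None
t 6.87 ee [0.5704 0.1407 0.1015] q [0.6477 0.7619 0.0001 0.0001] psi 1.732579219333364 F [-0.1212  0.3694 -1.6269] op 0.17488866809035367 q6 0.059714843860972984
shift tool [0.0018 0.0003 0.0185] turn z None
```

View pics/s4c.png

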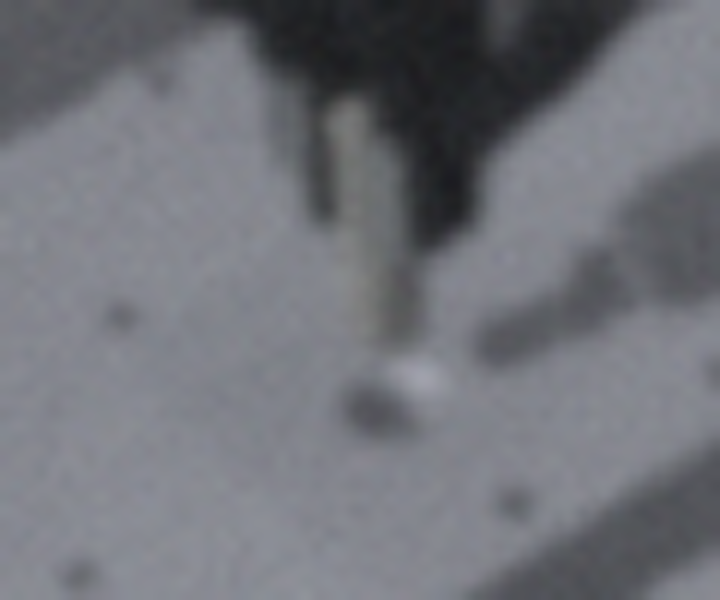

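>>> servo_tool(series=[[[0.0005,-0.0005,0.008],[0,0,0]],[[0,0,0.0075],[0,0,0]],[[0,0,0],[0,0,0]],[[0,0,0],[0,0,0]]])

```text
time_s: 7.2
ee_pos: [0.569, 0.141, 0.0848]
tool_rot: [0.648, 0.762, -0.001, -0.001]
contact_force: [0.7, -1.1, -0.4]
opening: 0.174
```

```bash
python3 go.py 0.5704 0.1425 0.083; python3 - <<'E'
from h import *
p,d=ctrl.grab_frame("side");cv2.imwrite("pics/s5.png",p);np.save("pics/s5.npy",d)
b=cv2.resize(p[200:250,190:250],None,fx=12,fy=12,interpolation=2);cv2.imwrite("pics/s5c.png",b)
E
```

```text
t 7.2 ee [0.569  0.141  0.0848] q [ 0.6475  0.762  -0.0008 -0.0006] psi 1.7328622133177887 F [ 0.6888 -1.1185 -0.4288] op 0.17369990656846318 q6 0.06056816526769053
shift tool [0.0012 0.0016 0.0018] turn z None
```

View pics/s5c.png

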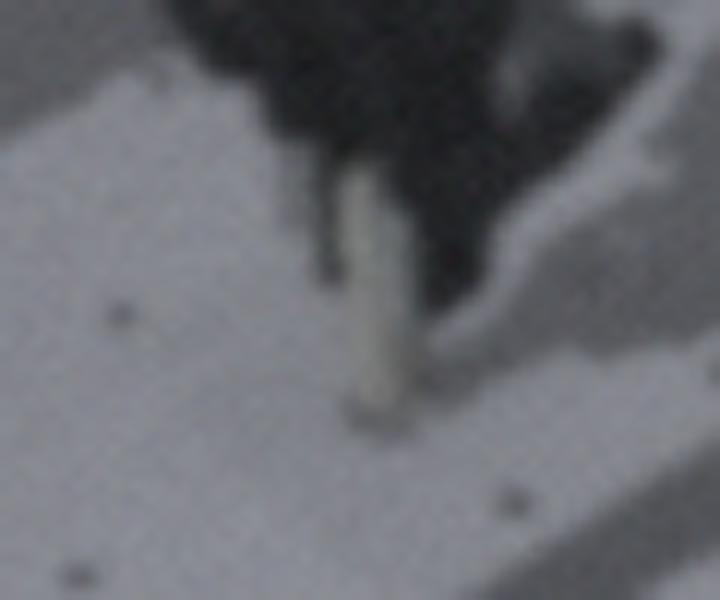

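>>> servo_tool(series=[[[0.0007,-0.0012,0.002],[0,0,0]],[[0,0,0.003],[0,0,0]],[[0,0,0.003],[0,0,0]],[[0,0,0],[0,0,0]]])

```text
time_s: 7.58
ee_pos: [0.5685, 0.1414, 0.0774]
tool_rot: [0.647, 0.762, -0.0, 0.0]
contact_force: [-0.3, -1.6, -2.3]
opening: 0.176
```

```bash
python3 go.py 0.569 0.1415 0.0625
```

```text
t 7.58 ee [0.5685 0.1414 0.0774] q [ 0.6475  0.7621 -0.0001  0.0002] psi 1.7330632752297028 F [-0.2662 -1.5919 -2.3356] op 0.17605140811719341 q6 0.06186049636734854
shift tool [0.     0.0005 0.0149] turn z None
```

>>> servo_tool(series=[[[0,0,0.003],[0,0,0]],[[0,0,0.003],[0,0,0]],[[0,0,0],[0,0,0]]])

```text
time_s: 7.83
ee_pos: [0.5686, 0.1414, 0.0714]
tool_rot: [0.648, 0.762, -0.0, 0.0]
contact_force: [1.3, -2.9, -2.5]
opening: 0.173
```

>>> servo_tool(series=[[[0,0,0.003],[0,0,0]],[[0,0,0.003],[0,0,0]],[[0,0,0],[0,0,0]]])

```text
time_s: 8.08
ee_pos: [0.5686, 0.1414, 0.0654]
tool_rot: [0.648, 0.762, 0.0, 0.0]
contact_force: [2.8, -4.1, -2.1]
opening: 0.174
```

>>> servo_tool(series=[[[-0.0008,0.0003,0.002],[0,0,0]],[[0,0,0.002],[0,0,0]],[[0,0,0],[0,0,0]]])

```text
time_s: 8.33
ee_pos: [0.5689, 0.1412, 0.0622]
tool_rot: [0.648, 0.762, 0.0, -0.0]
contact_force: [-0.7, -1.8, 5.0]
opening: 0.174
```

>>> servo_tool(series=[[[0,0,0],[0,0,0]],[[0,0,0],[0,0,0]],[[0,0,0],[0,0,0]],[[0,0,-0.015],[0,0,0]],[[0,0,-0.035],[0,0,0]]], claw=0.0)

```text
time_s: 8.75
ee_pos: [0.5657, 0.1404, 0.1083]
tool_rot: [0.648, 0.762, -0.003, -0.003]
contact_force: [-0.3, -0.0, -0.5]
opening: 0.505
```

>>> servo_tool(series=[[[0,0,-0.035],[0,0,0]],[[0.04,0,-0.035],[0,0,0]],[[0.04,0,0],[0,0,0]],[[0,0,0],[0,0,0]]])

```text
time_s: 9.08
ee_pos: [0.5579, 0.2167, 0.1767]
tool_rot: [0.647, 0.763, 0.003, 0.001]
contact_force: [-0.5, 0.2, 0.3]
opening: 0.498
```

```bash
python3 go.py 0.5637 0.3131 0.13; python3 - <<'E'
from h import *
for n in("side","top"):
    p,d=ctrl.grab_frame(n);cv2.imwrite(f"pics/{n}6.png",p);np.save(f"pics/{n}6.npy",d)
    b=p[150:300,120:320] if n=="side" else p[140:260,100:300]
    b=cv2.resize(b,None,fx=4,fy=4,interpolation=2);cv2.imwrite(f"pics/{n}6c.png",b)
E
```

```text
t 9.08 ee [0.5579 0.2167 0.1767] q [0.6466 0.7628 0.0029 0.0005] psi 1.735271645421846 F [-0.4898  0.1966  0.3357] op 0.49784151337005117 q6 0.18367324264567292
shift tool [0.0942 0.0215 0.0467] turn z None
```

View pics/side6c.png

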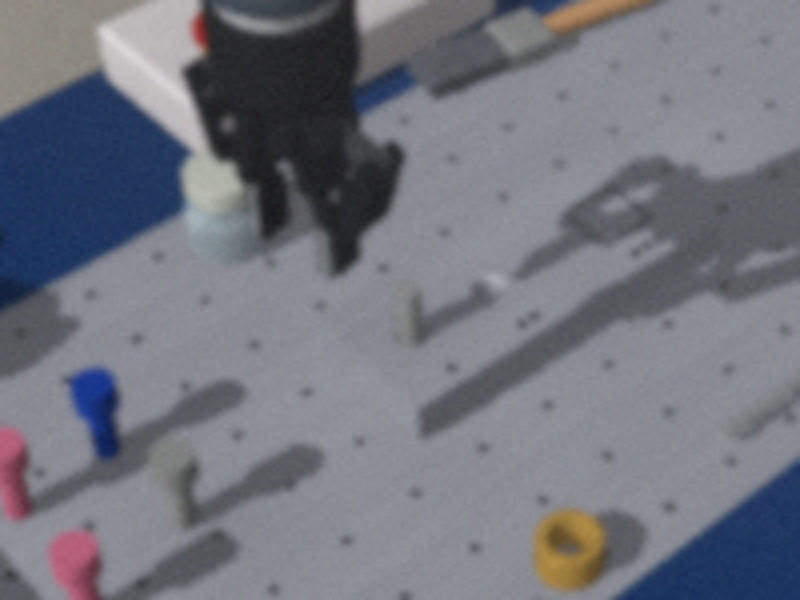

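View pics/top6c.png

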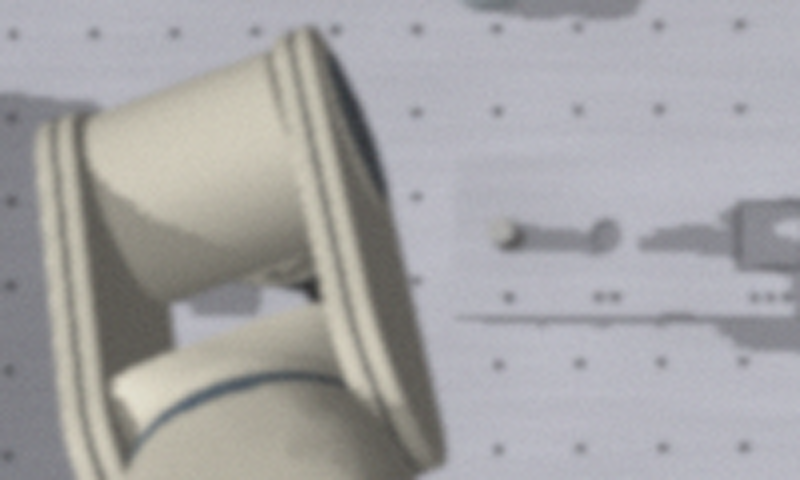

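>>> servo_tool(series=[[[0.031,0.007,0.015],[0,0,0]],[[0.031,0.007,0.015],[0,0,0]],[[0.031,0.007,0.015],[0,0,-0.114]],[[0,0,0],[0,0,-0.114]],[[0,0,0],[0,0,-0.114]]], claw=0.1)

```text
time_s: 9.6
ee_pos: [0.562, 0.3066, 0.1266]
tool_rot: [0.505, 0.863, -0.002, -0.001]
contact_force: [0.6, 0.5, 0.7]
opening: 0.548
```

>>> servo_tool(series=[[[0,0,0],[0,0,0]],[[0,0,0],[0,0,0]]])

```text
time_s: 9.77
ee_pos: [0.5628, 0.3054, 0.1282]
tool_rot: [0.51, 0.86, -0.001, -0.0]
contact_force: [0.1, -0.4, 0.1]
opening: 0.549
```

```bash
python3 go.py 0.563 0.3125 0.1; python3 - <<'E'
from h import *
for n in("side",):
    p,d=ctrl.grab_frame(n);cv2.imwrite(f"pics/{n}7.png",p);np.save(f"pics/{n}7.npy",d)
    b=p[200:310,100:240]
    b=cv2.resize(b,None,fx=5,fy=5,interpolation=2);cv2.imwrite(f"pics/{n}7c.png",b)
E
```

```text
t 9.77 ee [0.5628 0.3054 0.1282] q [ 0.5102  0.86   -0.0009 -0.0005] psi 2.0706852124069988 F [ 0.0964 -0.3938  0.0638] op 0.5487319816410897 q6 -0.02119777589041487
shift tool [0.0061 0.0036 0.0282] turn z None
```

View pics/side7c.png

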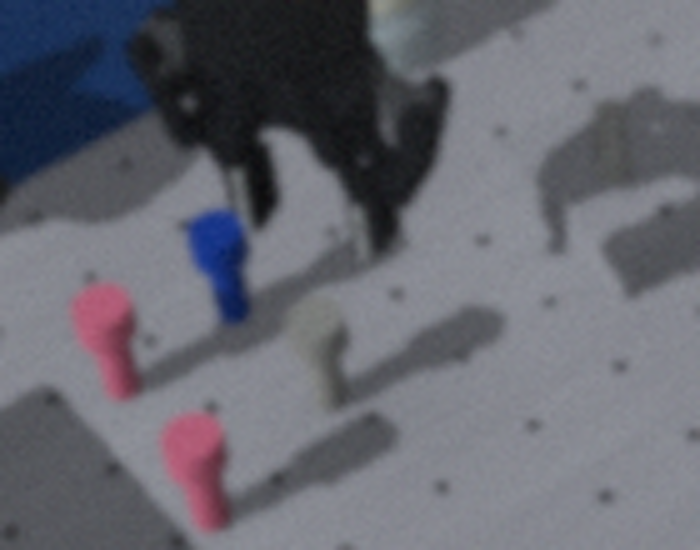

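>>> servo_tool(series=[[[0.006,0.0035,0.02],[0,0,0]],[[0,0,0.0],[0,0,0]],[[0,0,0],[0,0,0]]])

```text
time_s: 10.07
ee_pos: [0.5626, 0.3125, 0.1085]
tool_rot: [0.509, 0.861, -0.001, -0.001]
contact_force: [-0.4, 0.1, -0.1]
opening: 0.55
```

```bash
python3 go.py 0.563 0.3125 0.055
```

```text
t 10.07 ee [0.5626 0.3125 0.1085] q [ 0.5094  0.8605 -0.001  -0.0006] psi 2.0726048643314092 F [-0.3756  0.0981 -0.1363] op 0.5498604496379098 q6 -0.013226081323620447
shift tool [-0.0002  0.0003  0.0535] turn z None
```

>>> servo_tool(series=[[[0,0,0.018],[0,0,0]],[[0,0,0.018],[0,0,0]],[[0,0,0.018],[0,0,0]],[[0,0,0],[0,0,0]],[[0,0,0],[0,0,0]]])

```text
time_s: 10.48
ee_pos: [0.563, 0.3128, 0.0553]
tool_rot: [0.509, 0.861, -0.001, -0.0]
contact_force: [0.0, 0.0, 0.9]
opening: 0.549
```

>>> servo_tool(series=[[[0,0,0],[0,0,0]],[[0,0,0],[0,0,0]],[[0,0,0],[0,0,0]],[[0,0,0],[0,0,0]],[[0,0,0],[0,0,0]]], claw=-1, force=40)

```text
time_s: 10.9
ee_pos: [0.5641, 0.3139, 0.0569]
tool_rot: [0.508, 0.861, 0.001, 0.001]
contact_force: [-0.8, -0.2, 6.7]
opening: 0.29
```

```bash
python3 go.py 0.563 0.3125 0.055;python3 - <<'E'
from h import *
for n in("side",):
    p,d=ctrl.grab_frame(n);cv2.imwrite(f"pics/{n}8.png",p);np.save(f"pics/{n}8.npy",d)
    b=p[200:310,100:240]
    b=cv2.resize(b,None,fx=5,fy=5,interpolation=2);cv2.imwrite(f"pics/{n}8c.png",b)
E
```

```text
t 10.9 ee [0.5641 0.3139 0.0569] q [0.5085 0.8611 0.001  0.0006] psi 2.0747533016645474 F [-0.8352 -0.1593  6.7185] op 0.2895904432425351 q6 -0.014586606702635696
shift tool [-0.0006 -0.0017  0.0019] turn z None
```

View pics/side8c.png

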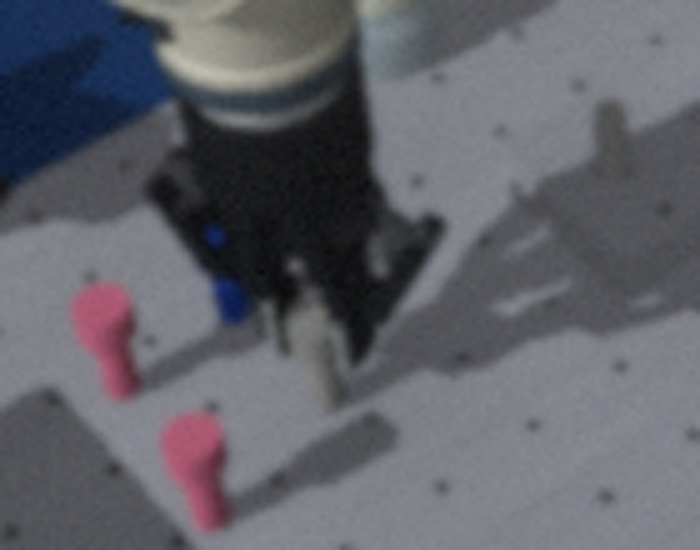

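>>> servo_tool(series=[[[0,0,-0.025],[0,0,0]],[[0,0,-0.035],[0,0,0.0915]],[[0,0,-0.035],[0,0,0.0915]],[[0,0,-0.015],[0,0,0.0915]],[[0,0,0],[0,0,0.0915]]])

```text
time_s: 11.37
ee_pos: [0.5657, 0.3148, 0.1707]
tool_rot: [0.658, 0.753, 0.004, 0.002]
contact_force: [0.2, -0.2, -1.1]
opening: 0.287
```

>>> servo_tool(series=[[[-0.0385,-0.0046,0],[0,0,0]],[[-0.0385,-0.0046,0],[0,0,0]],[[-0.0385,-0.0046,0],[0,0,0]],[[-0.0385,-0.0046,0],[0,0,0]],[[-0.0385,-0.0046,0],[0,0,0]]])

```text
time_s: 11.78
ee_pos: [0.5667, 0.1181, 0.1658]
tool_rot: [0.656, 0.754, 0.0, 0.0]
contact_force: [0.9, -0.3, -0.7]
opening: 0.286
```

>>> servo_tool(series=[[[-0.0385,-0.0046,0],[0,0,0]],[[0,0,0.03],[0,0,0]],[[0,0,0.02],[0,0,0]],[[0,0,0],[0,0,0]],[[0,0,0],[0,0,0]]])

```text
time_s: 12.2
ee_pos: [0.5671, 0.0807, 0.1149]
tool_rot: [0.657, 0.754, -0.001, -0.001]
contact_force: [-0.2, -0.3, -0.6]
opening: 0.285
```

```bash
python3 go.py 0.5684 0.0816 0.091
```

```text
t 12.2 ee [0.5671 0.0807 0.1149] q [ 0.6568  0.7541 -0.0007 -0.0007] psi 1.708479836138788 F [-0.1711 -0.3358 -0.6329] op 0.28544374660265825 q6 -0.017200803202935315
shift tool [0.0007 0.0015 0.0239] turn z None
```

>>> servo_tool(series=[[[0.0006,0.0012,0.012],[0,0,0]],[[0,0,0.012],[0,0,0]],[[0,0,0],[0,0,0]],[[0,0,0],[0,0,0]]])

```text
time_s: 12.53
ee_pos: [0.5683, 0.082, 0.0907]
tool_rot: [0.656, 0.754, -0.001, -0.0]
contact_force: [0.3, -0.3, -1.2]
opening: 0.29
```

```bash
python3 go.py 0.5684 0.0816 0.091; python3 - <<'E'
from h import *
p,d=ctrl.grab_frame("side");cv2.imwrite("pics/s9.png",p);np.save("pics/s9.npy",d)
b=cv2.resize(p[190:240,205:265],None,fx=12,fy=12,interpolation=2);cv2.imwrite("pics/s9c.png",b)
E
```

```text
t 12.53 ee [0.5683 0.082  0.0907] q [ 0.6564  0.7544 -0.0005 -0.0004] psi 1.7095758823246052 F [ 0.3344 -0.2827 -1.1994] op 0.2904183557077855 q6 -0.016160933866866324
shift tool [-0.0004  0.     -0.0003] turn z None
```

View pics/s9c.png

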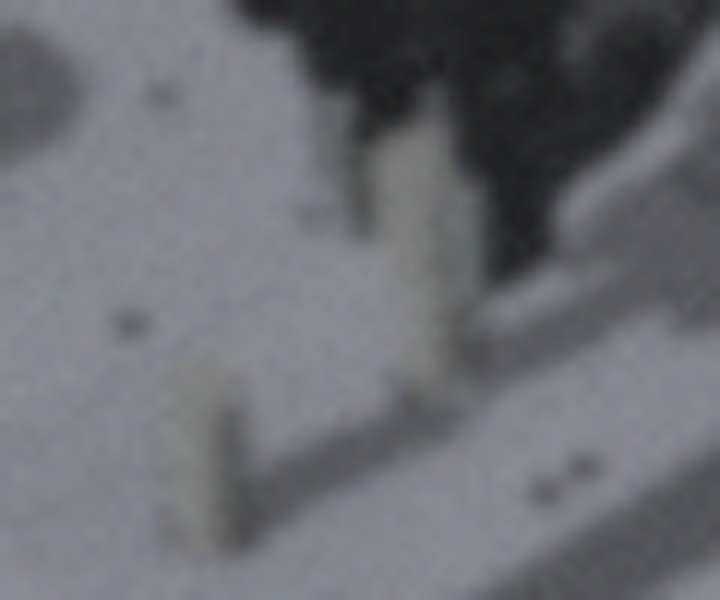

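>>> servo_tool(series=[[[-0.0008,-0.0003,0.003],[0,0,0]],[[0,0,0.003],[0,0,0]],[[0,0,0.003],[0,0,0]],[[0,0,0],[0,0,0]]])

```text
time_s: 12.92
ee_pos: [0.5683, 0.0807, 0.0818]
tool_rot: [0.657, 0.754, -0.0, -0.0]
contact_force: [-0.1, -0.2, -1.5]
opening: 0.294
```

>>> servo_tool(series=[[[0,0,0.003],[0,0,0]],[[0,0,0.003],[0,0,0]],[[0,0,0],[0,0,0]]])

```text
time_s: 13.17
ee_pos: [0.5682, 0.0807, 0.0756]
tool_rot: [0.657, 0.754, -0.0, -0.0]
contact_force: [-0.8, -0.2, -1.5]
opening: 0.289
```

>>> servo_tool(series=[[[0,0,0.003],[0,0,0]],[[0,0,0.003],[0,0,0]],[[0,0,0.0],[0,0,0]]])

```text
time_s: 13.42
ee_pos: [0.5683, 0.0807, 0.0697]
tool_rot: [0.657, 0.754, -0.0, -0.0]
contact_force: [0.9, -0.2, -1.7]
opening: 0.288
```

>>> servo_tool(series=[[[0,0,0.002],[0,0,0]],[[0,0,0.0015],[0,0,0]],[[0,0,0.0],[0,0,0]]])

```text
time_s: 13.67
ee_pos: [0.5688, 0.0808, 0.067]
tool_rot: [0.657, 0.754, 0.0, 0.0]
contact_force: [-0.7, -0.3, 1.5]
opening: 0.283
```

>>> servo_tool(series=[[[0,0,0.0015],[0,0,0]],[[0,0,0.0],[0,0,0]]])

```text
time_s: 13.83
ee_pos: [0.569, 0.0808, 0.0668]
tool_rot: [0.657, 0.754, 0.0, 0.0]
contact_force: [-4.9, -0.7, 15.8]
opening: 0.285
```

>>> servo_tool(series=[[[0,0,0],[0,0,0]],[[0,0,0],[0,0,0]],[[0,0,0],[0,0,0]],[[0,0,0],[0,0,0]],[[0,0,-0.02],[0,0,0]]], claw=0.1)

```text
time_s: 14.25
ee_pos: [0.5662, 0.0805, 0.0823]
tool_rot: [0.657, 0.754, -0.002, -0.002]
contact_force: [-1.3, -0.5, 0.0]
opening: 0.553
```

>>> servo_tool(series=[[[0,0,-0.04],[0,0,0]],[[0,0,-0.04],[0,0,0]],[[-0.04,0,-0.03],[0,0,0.05]],[[-0.04,0,0],[0,0,0.05]],[[-0.04,0,0],[0,0,0.05]]])

```text
time_s: 14.67
ee_pos: [0.58, -0.0327, 0.1927]
tool_rot: [0.711, 0.703, 0.002, 0.002]
contact_force: [0.1, 0.1, -1.1]
opening: 0.548
```

```bash
python3 go.py 0.5684 0.0816 0.091; python3 - <<'E'
from h import *
for n in("side","top"):
    p,d=ctrl.grab_frame(n);cv2.imwrite(f"pics/{n}10.png",p);np.save(f"pics/{n}10.npy",d)
b=cv2.resize(cv2.imread("pics/side10.png")[180:260,190:290],None,fx=7,fy=7,interpolation=2);cv2.imwrite("pics/s10c.png",b)
E
```

```text
t 14.67 ee [ 0.58   -0.0327  0.1927] q [0.7113 0.7029 0.0017 0.002 ] psi 1.5589039893786891 F [ 0.1279  0.0982 -1.0552] op 0.5478098824577697 q6 -0.06488590498735917
shift tool [ 0.1141 -0.0129  0.1017] turn z None
```

View pics/s10c.png

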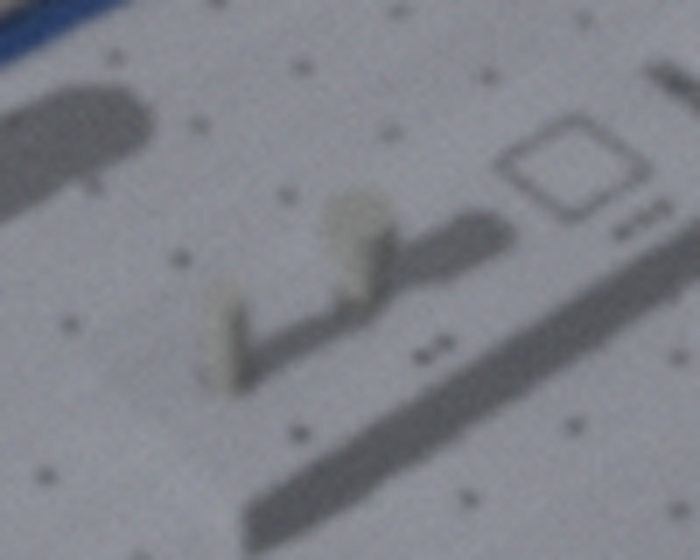

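View pics/top10.png

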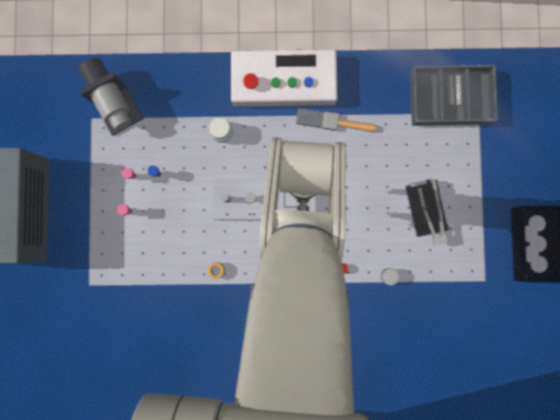

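```bash
python3 - <<'E'
from go import *
d=np.load("pics/top10.npy");c=ctrl.get_calibration("top");M=c["world_from_camera"]
def hm(u0,u1,v0,v1):
    v,u=np.mgrid[v0:v1,u0:u1];z=d[v0:v1,u0:u1]
    return (np.stack([(u-c["cx"])/c["fx"]*z,(v-c["cy"])/c["fy"]*z,z],-1)@M[:3,:3].T+M[:3,3])
for q in((.569,.1415,.07),(.5685,.081,.07)):
    u,v=proj("top",q).round().astype(int);h=hm(u-7,u+8,v-7,v+8)[...,2];print(u,v);
    print((h*1000).round().astype(int))
h=hm(400,460,172,250)[...,2]
im=np.clip(h*1000*5,0,255).astype(np.uint8)
t=cv2.imread("pics/top10.png")[172:250,400:460]
cv2.imwrite("pics/tw.png",np.hstack([cv2.resize(t,None,fx=6.5,fy=6.5,interpolation=2),cv2.resize(cv2.cvtColor(im,8),None,fx=6.5,fy=6.5,interpolation=0)]))
s=cv2.imread("pics/side10.png")[125:185,325:415];cv2.imwrite("pics/tws.png",cv2.resize(s,None,fx=8,fy=8,interpolation=2))
E
```

```text
225 197
[[  30   29   27   30   28   31   33   29   31   28   30   31   30   29
    25]
 [  33   32   32   28   30   31   29   32   28   29   31   32   28   32
    30]
 [  32   33   28 1354   32   30   30   32   32   32   31 1354   29   30
    31]
 [  27   24   27   28   32   26   32   33   25   31   27   35   30   32
    29]
 [  29   33   30   31   27   27   72   70   71   26   29   31   28   33
    30]
 [  33   30   33   30   28   65   68   67   71   73   28   27   23   31
    35]
 [  29   28   33   31   69   71   70   73   70   70   71   46   11   30
    27]
 [  31   31   34   29   68   67   74   71   73   68   71   52   20   25
    31]
 [  33   34   33   29   68   71   69   70   72   68   72   52   38   16
    31]
 [  34   27   29   32   33   66   68   72   66   70   64   48   29   11
    29]
 [  29   29   27   33   30   32   66   70   71   57   55   43   25   32
    24]
 [  28   29   34   28   33   33   32   24   47   46   36   29   16   26
    28]
 [  36   31   32   35   31   26   30   29   28   16   15   26   28   30
    28]
 [  35   30   30   31   31   29   30   27   33   28   30   33   30   30
    27]
 [  29   33   28   33   31   29   31   35   32   31   27   34   30   36
    34]]
250 197
[[32 35 30 30 28 31 32 31 33 33 34 37 30 29 30]
 [31 31 33 28 31 31 28 30 30 32 37 29 27 29 32]
 [35 27 25 27 28 33 71 66 70 69 30 32 31 28 27]
 [33 29 33 37 70 67 67 70 73 73 70 73 32 28 30]
 [33 25 29 68 74 67 68 70 71 67 69 70 70 36 30]
 [30 35 32 73 64 74 75 72 73 70 68 74 67 32 27]
 [30 28 36 70 70 74 67 71 73 67 73 71 72 54 30]
 [32 31 29 66 70 75 67 67 71 70 73 74 72 69 26]
 [29 33 30 73 71 69 69 73 72 70 70 75 70 61 33]
 [29 29 30 74 68 70 70 71 72 66 73 66 74 56 32]
 [30 31 29 29 66 70 72 75 71 67 73 69 64 30 32]
 [32 32 28 31 68 70 73 72 71 70 72 70 27 35 35]
 [33 27 31 28 30 35 71 67 72 70 55 31 28 31 32]
 [30 30 25 32 30 32 31 30 27 26 25 30 25 30 31]
 [28 26 32 32 29 33 29 28 34 26 28 31 34 32 33]]
```

View pics/tw.png

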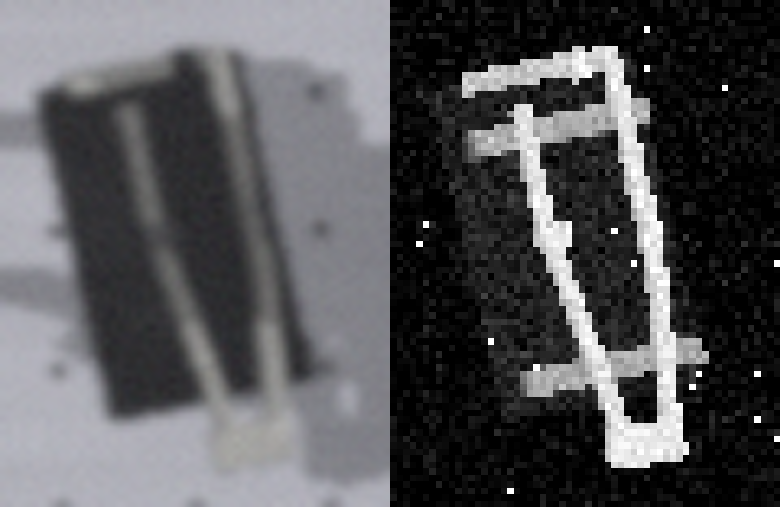

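View pics/tws.png

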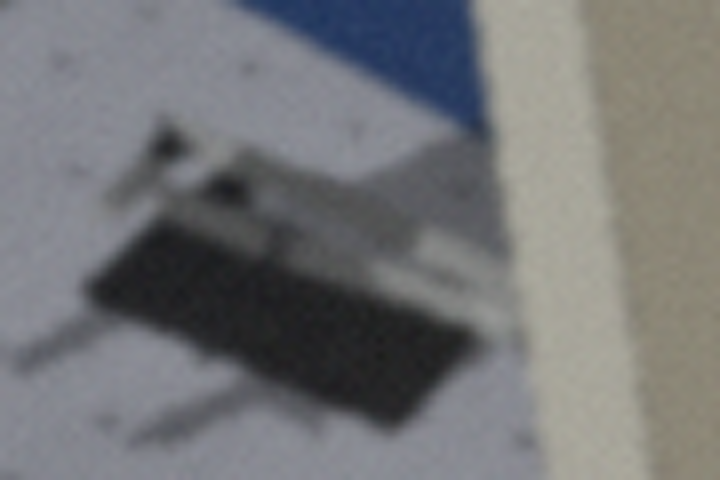

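```bash
python3 - <<'E'
from go import *
c=ctrl.get_calibration("top");M=c["world_from_camera"]
P=[]
for f in("top0","top10"):
    d=np.load(f"pics/{f}.npy")
    v,u=np.mgrid[172:250,400:460];z=d[172:250,400:460]
    P.append(np.stack([(u-c["cx"])/c["fx"]*z,(v-c["cy"])/c["fy"]*z,z],-1)@M[:3,:3].T+M[:3,3])
h=np.mean([p[...,2] for p in P],0)
m=(h>.0405)&(h<.07)
n,l,st,_=cv2.connectedComponentsWithStats(m.astype(np.uint8));k=1+st[1:,4].argmax();m=l==k
vv,uu=np.nonzero(m)
pts=np.array([ray("top",a+400,b+172,.046)[:2] for a,b in zip(uu,vv)])
print(len(pts),"z med",np.median(h[m]))
# candidate yaw: heel/bar rect
from scipy.optimize import minimize
np.save("pics/twpts.npy",pts)
for yaw in np.deg2rad([6,8,10,12,14,16]):
    R=np.array([[np.cos(yaw),np.sin(yaw)],[-np.sin(yaw),np.cos(yaw)]])
    q=pts@R.T
    print(np.rad2deg(yaw),q.min(0),q.max(0),np.ptp(q,axis=0))
    b=q[q[:,0]>q[:,0].max()-.012]; # bar points
    A=np.polyfit(b[:,1],b[:,0],1);print("  bar slope",A[0],len(b),"bar y",b[:,1].min(),b[:,1].max())
E
```

```text
441 z med 0.04580140366463881
6.000000000000001 [ 0.4141 -0.4315] [ 0.57   -0.3744] [0.1559 0.0571]
  bar slope -0.003283620574165629 59 bar y -0.42539511898433047 -0.3744244184529953
8.0 [ 0.3994 -0.4487] [ 0.5553 -0.3939] [0.1559 0.0548]
  bar slope 0.030031241558492815 59 bar y -0.4448003409649038 -0.3938994947534136
10.0 [ 0.3842 -0.4654] [ 0.5399 -0.4129] [0.1557 0.0525]
  bar slope 0.053563715105773464 58 bar y -0.4636636422462514 -0.41289466519504076
12.000000000000002 [ 0.3682 -0.482 ] [ 0.5238 -0.4314] [0.1556 0.0506]
  bar slope 0.0782819505632956 57 bar y -0.4819620408014309 -0.4313867870886752
14.0 [ 0.3517 -0.4997] [ 0.5072 -0.4494] [0.1556 0.0503]
  bar slope 0.11201552669868316 57 bar y -0.49967324285045495 -0.4493533306322826
16.0 [ 0.3347 -0.5168] [ 0.491  -0.4668] [0.1563 0.05  ]
  bar slope 0.12927763483376636 54 bar y -0.5167756700218283 -0.46677240636008893
```

```bash
python3 - <<'E'
from go import *
pts=np.load("pics/twpts.npy")
yaw=np.deg2rad(9.7)
for it in range(6):
    R=np.array([[np.cos(yaw),np.sin(yaw)],[-np.sin(yaw),np.cos(yaw)]])
    q=pts@R.T;x1=q[:,0].max();y0=q[:,1].min()
    b=q[(q[:,0]>x1-.0125)&(q[:,1]>y0+.012)&(q[:,1]<y0+.048)]
    # exclude marker; fit
    A=np.polyfit(b[:,1],b[:,0],1)
    yaw-=np.arctan(A[0])*0.7*1; print(np.rad2deg(yaw),A[0],len(b))
R=np.array([[np.cos(yaw),np.sin(yaw)],[-np.sin(yaw),np.cos(yaw)]])
q=pts@R.T
x0,x1=np.percentile(q[:,0],[.5,99.5]);print(x0,x1)
xo=(q[:,0].min()+q[:,0].max())/2+.012  # centre of -90..66 is -12
ql=q-[xo,0]
for lo in range(-90,70,6):
    s=np.sort(ql[(ql[:,0]>=lo/1e3)&(ql[:,0]<(lo+6)/1e3),1])
    if len(s):
        g=np.where(np.diff(s)>.004)[0]
        segs=np.split(s,g+1);print(lo,[ (round(a[0]*1e3,1),round(a[-1]*1e3,1)) for a in segs])
np.save("pics/twpose.npy",[yaw,xo])
E
```

```text
8.324437545810351 0.0343107313187523 37
8.849704597264688 -0.013097376693814116 40
8.371659462970666 0.011919795288807173 39
8.866423107888883 -0.012336703834209022 40
8.377566542792412 0.012189398839380057 39
8.868514454314472 -0.012241550735832416 40
0.3933276742340555 0.5477797923867047
-90 [(np.float64(-450.2), np.float64(-422.9))]
-84 [(np.float64(-448.7), np.float64(-421.4))]
-78 [(np.float64(-450.1), np.float64(-422.8))]
-72 [(np.float64(-450.5), np.float64(-443.9)), (np.float64(-429.3), np.float64(-424.1))]
-66 [(np.float64(-450.0), np.float64(-444.3)), (np.float64(-429.7), np.float64(-422.6))]
-60 [(np.float64(-450.9), np.float64(-446.1)), (np.float64(-428.2), np.float64(-423.5))]
-54 [(np.float64(-452.2), np.float64(-446.6)), (np.float64(-427.2), np.float64(-420.6))]
-48 [(np.float64(-453.1), np.float64(-447.9)), (np.float64(-426.2), np.float64(-421.0))]
-42 [(np.float64(-452.1), np.float64(-446.5)), (np.float64(-424.7), np.float64(-419.5))]
-36 [(np.float64(-453.0), np.float64(-447.8)), (np.float64(-423.7), np.float64(-418.5))]
-30 [(np.float64(-454.3), np.float64(-448.7))
[... 706 characters left out ...]
 (np.float64(-416.9), np.float64(-411.7))]
24 [(np.float64(-454.3), np.float64(-449.1)), (np.float64(-415.4), np.float64(-412.6))]
30 [(np.float64(-453.3), np.float64(-448.1)), (np.float64(-416.8), np.float64(-411.1))]
36 [(np.float64(-453.7), np.float64(-449.0)), (np.float64(-415.3), np.float64(-410.1))]
42 [(np.float64(-453.2), np.float64(-448.0)), (np.float64(-416.6), np.float64(-411.0))]
48 [(np.float64(-453.6), np.float64(-446.9)), (np.float64(-414.2), np.float64(-411.9))]
54 [(np.float64(-453.1), np.float64(-445.9)), (np.float64(-440.7), np.float64(-428.4)), (np.float64(-418.9), np.float64(-418.4)), (np.float64(-413.7), np.float64(-413.7))]
60 [(np.float64(-451.6), np.float64(-402.2))]
```

```bash
python3 - <<'E'
from go import *
yaw,xo=np.load("pics/twpose.npy")
R=np.array([[np.cos(yaw),np.sin(yaw)],[-np.sin(yaw),np.cos(yaw)]])
g=R.T@[xo+.0005,-.434];print("grip",g,"side proj",proj("side",[*g,.046]))
pts=np.load("pics/twpts.npy");y2=np.deg2rad(10.5)
R2=np.array([[np.cos(y2),np.sin(y2)],[-np.sin(y2),np.cos(y2)]])
q=(pts-g)@R2.T
for lo in range(-96,70,6):
    s=np.sort(q[(q[:,0]>=lo/1e3)&(q[:,0]<(lo+6)/1e3),1])
    if len(s):
        segs=np.split(s,np.where(np.diff(s)>.004)[0]+1);print(lo,[(round(a[0]*1e3,1),round(a[-1]*1e3,1)) for a in segs])
print(q[:,0].min(),q[:,0].max())
E
python3 go.py 0.56 -0.35 0.15 
```

```text
grip [ 0.5444 -0.3543] side proj [361.6712 149.5888]
-96 [(np.float64(-10.4), np.float64(-10.4)), (np.float64(1.9), np.float64(1.9))]
-90 [(np.float64(-13.7), np.float64(13.6))]
-84 [(np.float64(-12.9), np.float64(14.9))]
-78 [(np.float64(-14.0), np.float64(13.4))]
-72 [(np.float64(-14.5), np.float64(-8.0)), (np.float64(6.7), np.float64(11.9))]
-66 [(np.float64(-14.2), np.float64(-8.5)), (np.float64(6.1), np.float64(13.2))]
-60 [(np.float64(-15.7), np.float64(-10.5)), (np.float64(7.5), np.float64(12.2))]
-54 [(np.float64(-16.8), np.float64(-11.0)), (np.float64(8.3), np.float64(14.8))]
-48 [(np.float64(-17.8), np.float64(-12.6)), (np.float64(9.1), np.float64(14.3))]
-42 [(np.float64(-17.0), np.float64(-11.3)), (np.float64(10.4), np.float64(15.6))]
-36 [(np.float64(-18.6), np.float64(-12.8)), (np.float64(11.2), np.float64(16.5))]
-30 [(np.float64(-19.6), np.float64(-13.9)), (np.float64(12.0), np.float64(17.8))]
-24 [(np.float64(-20.6), np.float64(-15.4)), (np.float64(13.4), np.float64(19.1))]
-18 [(np.float64(-19.8), np.float64(-14.1)), (np.float64(14.2), np.float64(19.4))]
-12 [(np.fl
[... 644 characters left out ...]
36 [(np.float64(-19.4), np.float64(-16.0)), (np.float64(17.6), np.float64(22.8))]
42 [(np.float64(-21.0), np.float64(-15.2)), (np.float64(16.0), np.float64(21.8))]
48 [(np.float64(-19.7), np.float64(-14.4)), (np.float64(-2.6), np.float64(-2.6)), (np.float64(18.4), np.float64(20.8))]
54 [(np.float64(-20.7), np.float64(4.0)), (np.float64(13.5), np.float64(14.0)), (np.float64(18.7), np.float64(18.7))]
60 [(np.float64(-19.4), np.float64(30.0))]
-0.09038499395886107 0.06521316025783079
t 14.77 ee [ 0.5787 -0.0366  0.1909] q [0.7134 0.7008 0.0001 0.001 ] psi 1.5529521928224466 F [ 0.856   0.2494 -0.6281] op 0.5522194849709539 q6 -0.06452724013977831
shift tool [-0.3137 -0.0131  0.0409] turn z None
```

>>> servo_tool(series=[[[-0.0266,-0.0024,0.004],[0,0,0.114]],[[-0.0267,0.0006,0.004],[0,0,0.114]],[[-0.0264,0.0036,0.004],[0,0,0.114]],[[-0.0258,0.0066,0.004],[0,0,0.114]],[[-0.0249,0.0095,0.004],[0,0,0.114]]], claw=0.4)

```text
time_s: 15.18
ee_pos: [0.5641, -0.1653, 0.1697]
tool_rot: [0.881, 0.472, -0.0, -0.0]
contact_force: [-0.4, 0.5, -0.2]
opening: 0.704
```

>>> servo_tool(series=[[[-0.0237,0.0123,0.004],[0,0,0.114]],[[-0.0221,0.0149,0.004],[0,0,0.114]],[[-0.0203,0.0173,0.004],[0,0,0.114]],[[-0.0182,0.0195,0.004],[0,0,0.114]],[[-0.0158,0.0214,0.004],[0,0,0.114]]])

```text
time_s: 15.6
ee_pos: [0.5504, -0.2979, 0.1495]
tool_rot: [0.979, 0.205, -0.0, -0.0]
contact_force: [0.6, -1.2, -0.1]
opening: 0.697
```

>>> servo_tool(series=[[[-0.0133,0.0231,0.004],[0,0,0.114]],[[-0.0106,0.0245,0.004],[0,0,0.114]],[[0,0,0],[0,0,0]],[[0,0,0],[0,0,0]]])

```text
time_s: 15.93
ee_pos: [0.5447, -0.3509, 0.1414]
tool_rot: [0.995, 0.095, -0.0, -0.0]
contact_force: [-0.8, -1.0, 0.0]
opening: 0.696
```

```bash
python3 go.py 0.5437 -0.355 0.1 0.183
```

```text
t 15.93 ee [ 0.5447 -0.3509  0.1414] q [ 0.9955  0.0948 -0.0004 -0.0005] psi 0.18995518794256866 F [-0.8154 -0.9951  0.014 ] op 0.6964028884232094 q6 0.7898800008889423
shift tool [-0.0017  0.0038  0.0414] turn z 0.006955187942568664
```

Move closer and check the alignment in the side view.

>>> servo_tool(series=[[[-0.0017,0.0038,0.02],[0,0,0.007]],[[0,0,0.021],[0,0,0]],[[0,0,0],[0,0,0]],[[0,0,0],[0,0,0]]])

```text
time_s: 16.27
ee_pos: [0.5437, -0.3526, 0.1003]
tool_rot: [0.996, 0.093, -0.001, -0.001]
contact_force: [-0.1, 0.8, -0.5]
opening: 0.7
```

```bash
python3 go.py 0.5437 -0.355 0.043 0.183;  python3 - <<'E'
from h import *
for n in("side","top"):
    p,d=ctrl.grab_frame(n);cv2.imwrite(f"pics/{n}11.png",p);np.save(f"pics/{n}11.npy",d)
b=cv2.resize(cv2.imread("pics/side11.png")[100:190,310:420],None,fx=7,fy=6.6,interpolation=2);cv2.imwrite("pics/s11c.png",b)
E
```

```text
t 16.27 ee [ 0.5437 -0.3526  0.1003] q [ 0.9957  0.0929 -0.0012 -0.0011] psi 0.18597860199424165 F [-0.1207  0.796  -0.5014] op 0.7001139370525967 q6 0.7908168980962487
shift tool [-0.0004  0.0023  0.0573] turn z 0.0029786019942416586
```

View pics/s11c.png

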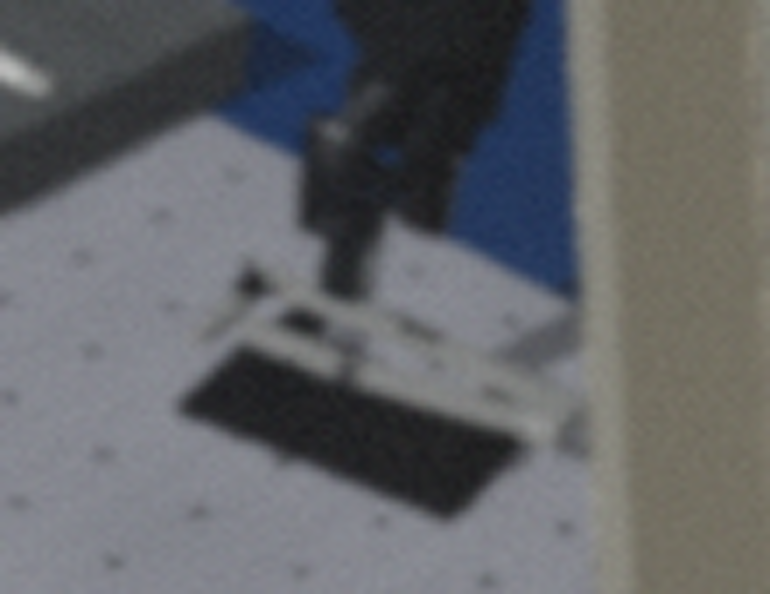

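View pics/top11.png

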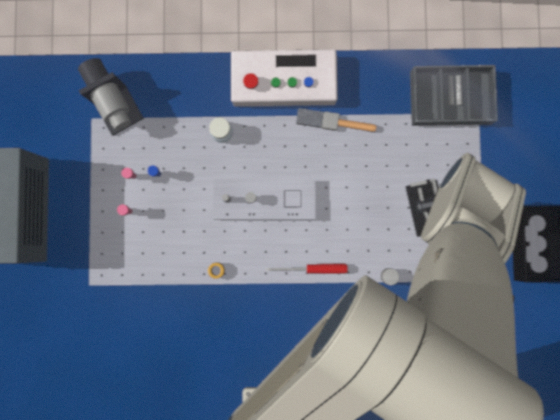

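>>> servo_tool(series=[[[0,0.002,0.015],[0,0,0.003]],[[0,0,0.015],[0,0,0]],[[0,0,0.012],[0,0,0]],[[0,0,0],[0,0,0]]])

```text
time_s: 16.7
ee_pos: [0.5428, -0.3551, 0.0559]
tool_rot: [0.996, 0.09, -0.002, -0.002]
contact_force: [-1.4, 0.6, -0.3]
opening: 0.697
```

```bash
python3 go.py 0.5437 -0.355 0.043 0.183;  python3 - <<'E'
from h import *
for n in("side",):
    p,d=ctrl.grab_frame(n);cv2.imwrite(f"pics/{n}12.png",p);np.save(f"pics/{n}12.npy",d)
b=cv2.resize(cv2.imread("pics/side12.png")[115:175,330:400],None,fx=10,fy=10,interpolation=2);cv2.imwrite("pics/s12c.png",b)
E
```

```text
t 16.7 ee [ 0.5428 -0.3551  0.0559] q [ 0.9959  0.0903 -0.002  -0.0017] psi 0.18089358048315188 F [-1.4046  0.5844 -0.3164] op 0.6965973641211515 q6 0.7922119994580962
shift tool [0.0009 0.0001 0.0129] turn z -0.002106419516848118
```

View pics/s12c.png

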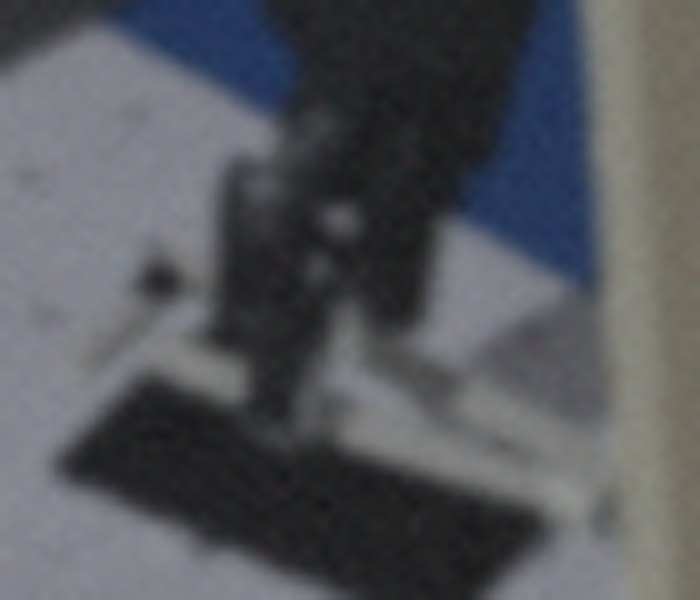

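>>> servo_tool(series=[[[0.0005,0,0.006],[0,0,0]],[[0,0,0.007],[0,0,0]],[[0,0,0],[0,0,0]],[[0,0,0],[0,0,0]]])

```text
time_s: 17.08
ee_pos: [0.5449, -0.3562, 0.0459]
tool_rot: [0.996, 0.09, -0.0, -0.0]
contact_force: [0.3, -0.0, -0.5]
opening: 0.699
```

```bash
python3 go.py 0.5437 -0.355 0.043 0.183
```

```text
t 17.08 ee [ 0.5449 -0.3562  0.0459] q [ 0.9959  0.0903 -0.0003 -0.0002] psi 0.18079645986906923 F [ 0.2969 -0.0455 -0.4943] op 0.6990610188750636 q6 0.7927726621919109
shift tool [-0.001  -0.0014  0.0029] turn z -0.00220354013093077
```

>>> servo_tool(series=[[[0,0,0.005],[0,0,0]],[[0,0,0],[0,0,0]],[[0,0,0],[0,0,0]]], claw=0.05, force=20)

```text
time_s: 17.33
ee_pos: [0.545, -0.3562, 0.0411]
tool_rot: [0.996, 0.09, -0.0, -0.0]
contact_force: [-0.3, 0.7, -0.4]
opening: 0.524
```

>>> servo_tool(series=[[[0,0,0],[0,0,0]],[[0,0,0],[0,0,0]],[[0,0,0],[0,0,0]],[[0,0,0],[0,0,0]]], claw=-0.08)

```text
time_s: 17.67
ee_pos: [0.5455, -0.3566, 0.0417]
tool_rot: [0.996, 0.09, 0.0, 0.0]
contact_force: [1.5, -1.5, 3.3]
opening: 0.464
```

```bash
python3 go.py 0.5437 -0.355 0.043 0.183;  python3 - <<'E'
from h import *
for n in("side",):
    p,d=ctrl.grab_frame(n);cv2.imwrite(f"pics/{n}13.png",p);np.save(f"pics/{n}13.npy",d)
b=cv2.resize(cv2.imread("pics/side13.png")[115:175,330:400],None,fx=10,fy=10,interpolation=2);cv2.imwrite("pics/s13c.png",b)
E
```

```text
t 17.67 ee [ 0.5455 -0.3566  0.0417] q [0.9959 0.0903 0.0004 0.0004] psi 0.18082155654428345 F [ 1.5372 -1.5239  3.2707] op 0.4643611878130289 q6 0.7928067313997739
shift tool [-0.0015 -0.0019 -0.0013] turn z -0.00217844345571655
```

View pics/s13c.png

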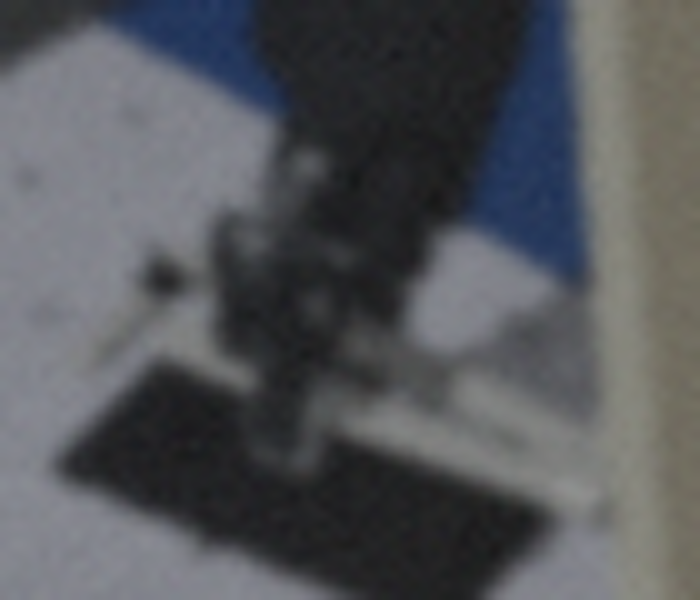

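>>> servo_tool(series=[[[0,0,0],[0,0,0]],[[0,0,0],[0,0,0]],[[0,0,0],[0,0,0]],[[0,0,0],[0,0,0]]], claw=-0.14)

```text
time_s: 18.05
ee_pos: [0.5457, -0.3567, 0.042]
tool_rot: [0.996, 0.09, 0.001, 0.001]
contact_force: [-0.0, -1.1, 4.9]
opening: 0.434
```

>>> servo_tool(series=[[[0,0,-0.004],[0,0,0]],[[0,0,-0.008],[0,0,0]],[[0,0,-0.012],[0,0,0]],[[0,0,-0.012],[0,0,0]],[[0,0,-0.012],[0,0,0]]])

```text
time_s: 18.47
ee_pos: [0.5451, -0.3563, 0.0907]
tool_rot: [0.996, 0.09, 0.0, 0.0]
contact_force: [-0.6, 0.7, -0.9]
opening: 0.432
```

>>> servo_tool(series=[[[0,0,-0.02],[0,0,0]],[[0,0,-0.02],[0,0,0]],[[0,0,-0.01],[0,0,0]],[[0,0,-0.0],[0,0,0]],[[0,0,0],[0,0,0]]])

```text
time_s: 18.88
ee_pos: [0.5453, -0.3564, 0.1401]
tool_rot: [0.996, 0.09, 0.001, 0.001]
contact_force: [0.2, 0.0, -1.2]
opening: 0.436
```

```bash
python3 go.py 0.5437 -0.355 0.043 0.183;  python3 - <<'E'
from h import *
for n in("side","top"):
    p,d=ctrl.grab_frame(n);cv2.imwrite(f"pics/{n}14.png",p);np.save(f"pics/{n}14.npy",d)
b=cv2.resize(cv2.imread("pics/side14.png")[80:180,310:420],None,fx=7,fy=6,interpolation=2);cv2.imwrite("pics/s14c.png",b)
E
```

```text
t 18.88 ee [ 0.5453 -0.3564  0.1401] q [0.9959 0.0903 0.0006 0.0005] psi 0.18077385950172062 F [ 0.2043  0.0331 -1.1545] op 0.4356128840417844 q6 0.792804398069476
shift tool [-0.0014 -0.0017  0.0971] turn z -0.0022261404982793775
```

View pics/s14c.png

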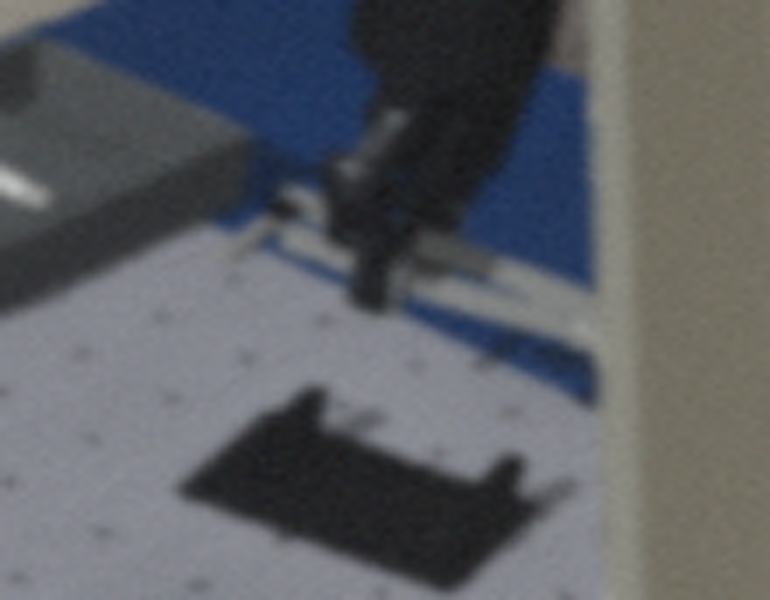

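```bash
cat > plan.py <<'E'
from go import *
def plan(x,y,z,psi1,n,lift=0):
    o,psi0=pose();p=o["ee_pos"]
    th0,r0=np.arctan2(p[1],p[0]),np.hypot(p[0],p[1]);th1,r1=np.arctan2(y,x),np.hypot(x,y)
    out=[]
    for k in range(n):
        f=lambda s:np.array([(r0+(r1-r0)*s)*np.cos(th0+(th1-th0)*s),(r0+(r1-r0)*s)*np.sin(th0+(th1-th0)*s),p[2]+(z-p[2])*s])
        sm=lambda s:s*s*(3-2*s)*.5+.5*s
        a,b=sm(k/n),sm((k+1)/n);d=f(b)-f(a);ps=psi0+(psi1-psi0)*a;c,s=np.cos(ps),np.sin(ps)
        out.append([[round(float(d[0]*c+d[1]*s),4),round(float(d[0]*s-d[1]*c),4),round(float(-d[2]),4)],[0,0,round(float(-(psi1-psi0)*(b-a)),3)]])
    for i in range(0,n,5):print(out[i:i+5])
E
python3 - <<'E'
from plan import *
plan(.36,.30,.40,2.38,25)
E
```

```text
[[[0.0095, -0.0163, -0.0058], [0, 0, -0.049]], [[0.0117, -0.0192, -0.007], [0, 0, -0.059]], [[0.0138, -0.0217, -0.0081], [0, 0, -0.068]], [[0.0158, -0.0236, -0.009], [0, 0, -0.076]], [[0.0178, -0.0251, -0.0099], [0, 0, -0.083]]]
[[[0.0198, -0.0262, -0.0106], [0, 0, -0.089]], [[0.0217, -0.0268, -0.0113], [0, 0, -0.095]], [[0.0234, -0.0269, -0.0118], [0, 0, -0.099]], [[0.025, -0.0266, -0.0123], [0, 0, -0.103]], [[0.0264, -0.026, -0.0126], [0, 0, -0.106]]]
[[[0.0276, -0.0251, -0.0129], [0, 0, -0.108]], [[0.0285, -0.0238, -0.013], [0, 0, -0.11]], [[0.0292, -0.0223, -0.0131], [0, 0, -0.11]], [[0.0295, -0.0207, -0.013], [0, 0, -0.11]], [[0.0296, -0.0189, -0.0129], [0, 0, -0.108]]]
[[[0.0293, -0.017, -0.0126], [0, 0, -0.106]], [[0.0287, -0.0151, -0.0123], [0, 0, -0.103]], [[0.0278, -0.0132, -0.0118], [0, 0, -0.099]], [[0.0266, -0.0114, -0.0113], [0, 0, -0.095]], [[0.0251, -0.0097, -0.0106], [0, 0, -0.089]]]
[[[0.0233, -0.008, -0.0099], [0, 0, -0.083]], [[0.0212, -0.0065, -0.009], [0, 0, -0.076]], [[0.0189, -0.0052, -0.0081], [0, 0, -0.068]], [[0.0164, -0.004, -0.007], [0, 0, -0.059]], [[0.0137, -0.003, -0.0058], [0, 0, -0.049]]]
```

>>> servo_tool(series=[[[0,0,0],[0,0,0]],[[0,0,0],[0,0,0]],[[0,0,0],[0,0,0]]], claw=-0.26)

```text
time_s: 19.23
ee_pos: [0.5447, -0.356, 0.1383]
tool_rot: [0.996, 0.09, -0.001, -0.0]
contact_force: [-0.0, 0.3, -0.8]
opening: 0.377
```

>>> servo_tool(series=[[[0.0095,-0.0163,-0.006],[0,0,-0.049]],[[0.012,-0.019,-0.007],[0,0,-0.059]],[[0.014,-0.022,-0.008],[0,0,-0.068]],[[0.016,-0.0235,-0.009],[0,0,-0.076]],[[0.018,-0.025,-0.01],[0,0,-0.083]]])

```text
time_s: 19.65
ee_pos: [0.5787, -0.2336, 0.1789]
tool_rot: [0.967, 0.256, -0.0, -0.0]
contact_force: [1.7, -0.3, -1.9]
opening: 0.375
```

>>> servo_tool(series=[[[0.02,-0.026,-0.0105],[0,0,-0.089]],[[0.0215,-0.027,-0.011],[0,0,-0.095]],[[0.0235,-0.027,-0.012],[0,0,-0.099]],[[0.025,-0.0265,-0.012],[0,0,-0.103]],[[0.0265,-0.026,-0.0125],[0,0,-0.106]]])

```text
time_s: 20.07
ee_pos: [0.5806, -0.0567, 0.2374]
tool_rot: [0.875, 0.485, -0.0, -0.0]
contact_force: [0.8, -0.3, -0.3]
opening: 0.37
```

>>> servo_tool(series=[[[0.0275,-0.025,-0.013],[0,0,-0.108]],[[0.0285,-0.024,-0.013],[0,0,-0.11]],[[0.029,-0.0225,-0.013],[0,0,-0.11]],[[0.0295,-0.0205,-0.013],[0,0,-0.11]],[[0.0295,-0.019,-0.013],[0,0,-0.108]]])

```text
time_s: 20.48
ee_pos: [0.5248, 0.1162, 0.3026]
tool_rot: [0.711, 0.703, -0.0, -0.0]
contact_force: [0.5, 0.3, -1.0]
opening: 0.374
```

>>> servo_tool(series=[[[0.0295,-0.017,-0.0125],[0,0,-0.106]],[[0.0285,-0.015,-0.012],[0,0,-0.103]],[[0.028,-0.013,-0.012],[0,0,-0.099]],[[0.0265,-0.0115,-0.011],[0,0,-0.095]],[[0.025,-0.0095,-0.0105],[0,0,-0.089]]])

```text
time_s: 20.9
ee_pos: [0.4355, 0.2392, 0.3606]
tool_rot: [0.519, 0.855, 0.0, -0.0]
contact_force: [1.3, 0.5, -1.0]
opening: 0.374
```

>>> servo_tool(series=[[[0.0235,-0.008,-0.01],[0,0,-0.083]],[[0.021,-0.0065,-0.009],[0,0,-0.076]],[[0.019,-0.005,-0.008],[0,0,-0.068]],[[0.0165,-0.004,-0.007],[0,0,-0.059]],[[0.0135,-0.003,-0.006],[0,0,-0.049]]])

```text
time_s: 21.32
ee_pos: [0.3606, 0.3003, 0.4005]
tool_rot: [0.37, 0.929, 0.0, -0.0]
contact_force: [-0.7, 0.4, -1.9]
opening: 0.374
```

>>> servo_tool(series=[[[0,0,0],[0,0,0]],[[0,0,0],[0,0,0]],[[0,0,0],[0,0,0]]])

```text
time_s: 21.57
ee_pos: [0.3618, 0.2993, 0.3998]
tool_rot: [0.372, 0.928, -0.0, 0.0]
contact_force: [0.2, 1.2, -2.1]
opening: 0.376
```

```bash
python3 go.py 0.36 .3 0.4 2.38;  python3 - <<'E'
from h import *
for n in("side","top"):
    p,d=ctrl.grab_frame(n);cv2.imwrite(f"pics/{n}15.png",p);np.save(f"pics/{n}15.npy",d)
E
```

```text
t 21.57 ee [0.3618 0.2993 0.3998] q [ 0.3717  0.9283 -0.0003  0.    ] psi 2.379835398459596 F [ 0.1891  1.2259 -2.1118] op 0.3761057436293534 q6 -0.14301642421600694
shift tool [ 0.0018 -0.0008 -0.0002] turn z -0.00016460154040398578
```

View pics/side15.png

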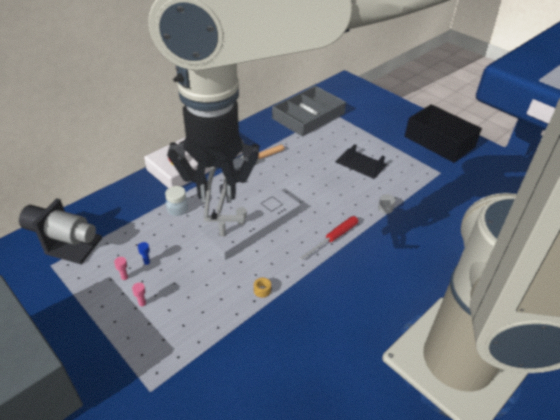

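View pics/top15.png

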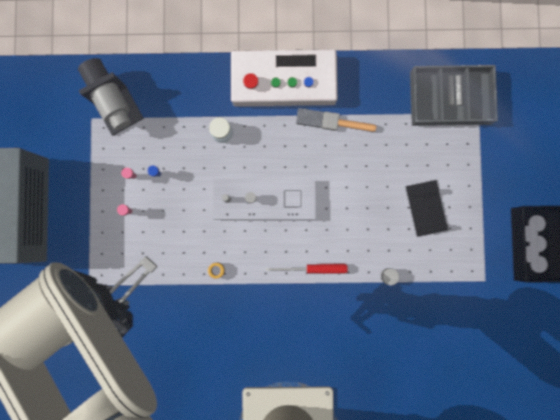

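```bash
python3 - <<'E'
from h import *
p=cv2.imread("pics/side15.png")[150:240,160:280]
cv2.imwrite("pics/s15c.png",cv2.resize(p,None,fx=6.6,fy=6.6,interpolation=2))
E
```

```text
(no output)
```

View pics/s15c.png

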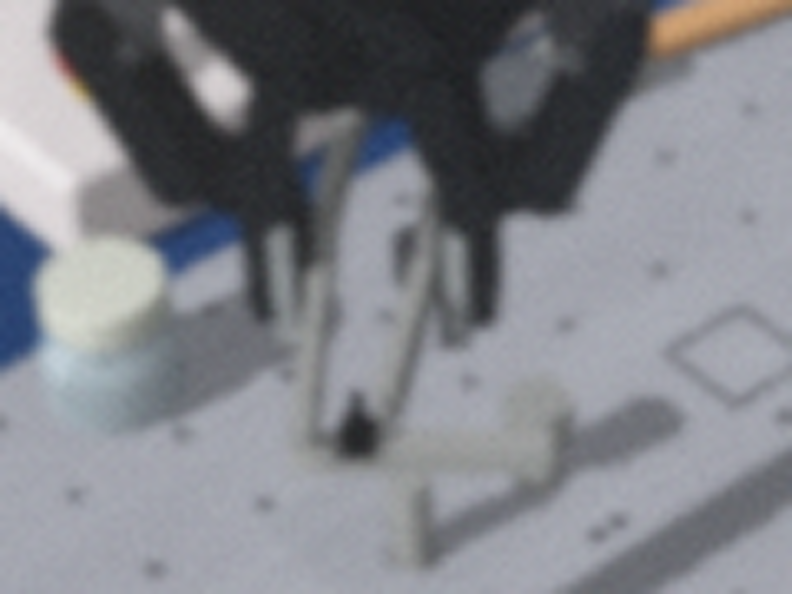

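```bash
python3 - <<'E'
from go import *
p=cv2.imread("pics/side15.png");S=16;u0,v0,w,h=198,195,48,32
b=cv2.resize(p[v0:v0+h,u0:u0+w],None,fx=S,fy=S,interpolation=cv2.INTER_CUBIC)
cv2.imwrite("pics/s15z.png",b)
T=np.array([.3618,.2993,.3998]);psi=2.3798
ex=np.array([np.cos(psi),np.sin(psi),0]);ey=np.array([-np.sin(psi),np.cos(psi),0]);ez=np.array([0,0,1])
def W(x,y,z):return T+ex*x+ey*y+ez*(z-.008)
for n,q in dict(fixtip=(.05,-.016,.012),tip13=(.05,-.003,.012),mark0=(.055,-.008,.012),m8=(.055,0,.012),bar0=(.058,-.016,.006),bar66=(.066,-.016,.006),barend=(.066,.03,.006),barend0=(.066,-.022,.006)).items():
    print(n,(proj("side",W(*q))+.5-[u0,v0])*S)
E
```

```text
fixtip [ 56.3277 220.5503]
tip13 [197.2994 223.5468]
mark0 [137.3797 259.9066]
m8 [224.5574 261.7597]
bar0 [ 51.5333 327.7111]
bar66 [ 41.6426 388.8804]
barend [545.5719 399.5931]
barend0 [-24.0868 387.4831]
```

View pics/s15z.png

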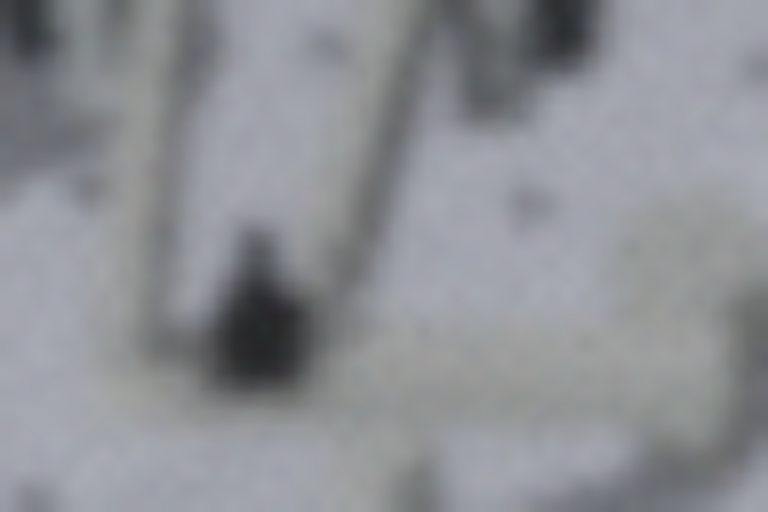

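>>> servo_tool(series=[[[0,0,0],[0,0,0]],[[0,0,0],[0,0,0]],[[0,0,0],[0,0,0]],[[0,0,0],[0,0,0]],[[0,0,0],[0,0,0]]], claw=-0.31)

```text
time_s: 22.08
ee_pos: [0.3618, 0.2995, 0.4002]
tool_rot: [0.371, 0.928, -0.0, -0.0]
contact_force: [0.5, -0.8, -0.0]
opening: 0.352
```

```bash
python3 go.py 0.36 .3 0.4 2.38;  python3 - <<'E'
from h import *
n=4;P=[ctrl.grab_frame("side")[0].astype(np.float32) for _ in range(n)]
p=np.mean(P,0);cv2.imwrite("pics/side16.png",p)
p=cv2.imread("pics/side16.png");S=16;u0,v0,w,h=198,195,48,32
b=cv2.resize(p[v0:v0+h,u0:u0+w],None,fx=S,fy=S,interpolation=cv2.INTER_CUBIC)
b=np.clip((b.astype(float)-60)*1.7,0,255).astype(np.uint8)
for x in range(0,768,50):cv2.line(b,(x,0),(x,6),(0,0,255),1)
cv2.imwrite("pics/s16z.png",b)
E
```

```text
t 22.08 ee [0.3618 0.2995 0.4002] q [ 0.3715  0.9284 -0.0001 -0.    ] psi 2.380403682640595 F [ 0.4633 -0.7806 -0.0097] op 0.35192629140801396 q6 -0.14347565495714884
shift tool [ 0.0016 -0.0009  0.0002] turn z 0.0004036826405950933[ WARN:0@6.598] global loadsave.cpp:1063 imwrite_ Unsupported depth image for selected encoder is fallbacked to CV_8U.
```

View pics/s16z.png

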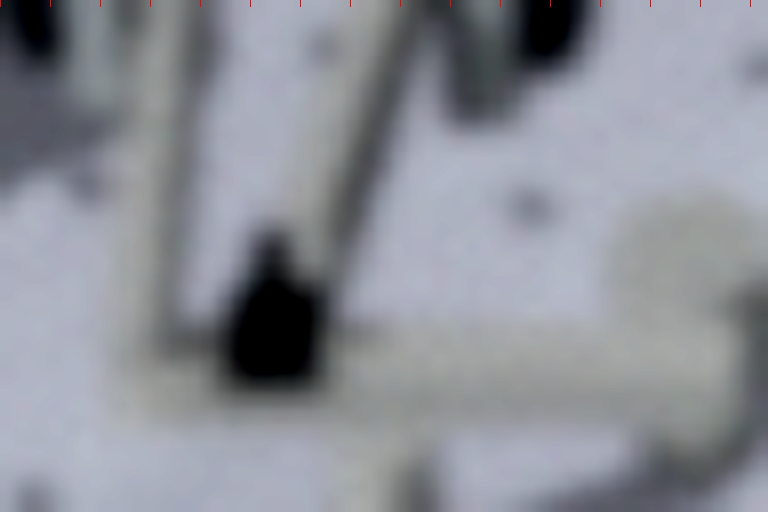

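>>> servo_tool(series=[[[0,0,0],[0,0,0]],[[0,0,0],[0,0,0]],[[0,0,0],[0,0,0]],[[0,0,0],[0,0,0]],[[0,0,0],[0,0,0]]], claw=-0.33)

```text
time_s: 22.7
ee_pos: [0.3617, 0.2996, 0.4003]
tool_rot: [0.371, 0.929, 0.0, 0.0]
contact_force: [-0.2, -0.4, -0.3]
opening: 0.341
```

```bash
python3 go.py 0.36 .3 0.4 2.38;  python3 - <<'E' 2>/dev/null
from h import *
n=6;P=[ctrl.grab_frame("side")[0].astype(np.float32) for _ in range(n)]
p=np.mean(P,0);np.save("pics/side17m.npy",p)
S=24;u0,v0,w,h=203,197,32,24
b=cv2.resize(p[v0:v0+h,u0:u0+w],None,fx=S,fy=S,interpolation=cv2.INTER_CUBIC)
b=np.clip((b-60)*1.7,0,255).astype(np.uint8)
for x in range(0,768,50):cv2.line(b,(x,0),(x,6),(0,0,255),1)
cv2.imwrite("pics/s17z.png",b)
g=p.mean(2)
for v in range(202,216):print(v,g[v,203:232].round().astype(int))
E
```

```text
t 22.7 ee [0.3617 0.2996 0.4003] q [0.3713 0.9285 0.     0.    ] psi 2.3808253996158566 F [-0.2295 -0.4428 -0.329 ] op 0.34050864950259485 q6 -0.1435353077755036
shift tool [ 0.0015 -0.0009  0.0003] turn z 0.0008253996158567034
202 [120 124 128 140 149 144 131 133 151 162 164 165 164 160 156 149 135 114
 107 128 151 153 138 120 118 122 132 148 163]
203 [117 125 134 143 150 144 130 136 152 162 164 165 163 159 154 145 126 107
 112 139 154 161 155 149 149 151 155 162 166]
204 [127 139 148 153 152 143 131 140 155 164 166 163 163 158 151 141 120 104
 122 146 160 166 165 165 165 166 167 167 166]
205 [134 144 153 156 153 142 132 140 156 163 166 164 160 156 150 136 112 107
 129 153 165 168 168 169 168 168 166 165 166]
206 [131 139 151 154 151 141 130 142 158 165 165 164 160 155 146 127 108 114
 142 160 168 170 169 168 168 166 162 159 159]
207 [140 147 154 155 150 139 130 143 160 165 164 161 156 153 143 121 107 126
 150 165 168 168 168 168 168 164 158 148 144]
208 [156 158 157 156 150 137 130 143 160 165 160 151 143 144 134 115 111 136
 156 166 168 167 167 167 167 165 158 146 145]
209 [164 164 161 156 150 135 128 144 159 162 152 130 118 127 129 116 120 142
 162 165 167 166 166 168 166 166 165 159 158]
210 [165 163 159 155 148 133 129 144 159 158 142 110  94 112 124 119 130 150
 162 166 166 167 167 167 167 168 165 166 165]
211 [165 164 161 156 147 133 131 148 160 154 131  96  78  97 114 120 138 157
 164 167 167 167 167 167 169 167 166 168 167]
212 [168 165 161 156 147 134 135 151 157 144 113  80  65  76  96 115 139 159
 166 168 168 168 168 167 167 168 167 168 169]
213 [166 164 160 154 146 133 135 152 151 127  88  58  50  58  75 106 140 160
 165 168 167 167 168 167 167 168 168 168 168]
214 [166 163 160 156 145 131 131 144 142 112  71  48  42  48  64  98 131 150
 155 162 164 164 163 163 164 164 165 166 167]
215 [165 162 158 152 144 127 120 126 120  91  60  44  40  41  56  84 112 129
 139 150 157 158 159 158 159 160 159 161 162]
```

View pics/s17z.png

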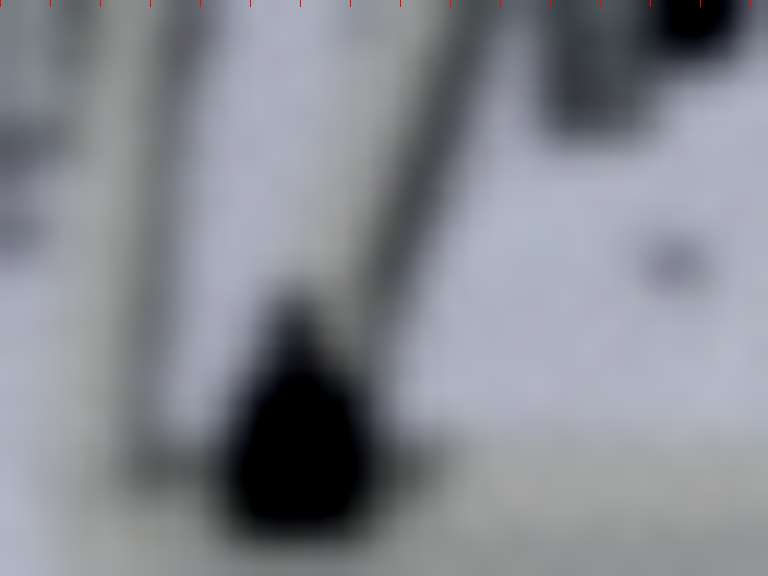

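```bash
python3 - <<'E'
import numpy as np
p=np.load("pics/side17m.npy")
g=p[...,0]-p[...,2]
for v in range(198,215):print(v,g[v,203:226].round().astype(int))
E
```

```text
198 [ 8  8  6  3  1  1  2  4  7 10 10 10 12 11  8  4  2  2  2  3  8  9  7]
199 [ 7  7  6  3  2  2  2  4  9 11 12 11 11  9  7  3  2  1  2  4  9 10  8]
200 [ 8  8  6  4  0  1  2  6  9 10 11 11 11  9  5  3  2  1  4  5  9  9  9]
201 [ 8  8  6  3  2  1  3  6 10 10 11 12 11  8  4  2  2  2  4  7  9 10 10]
202 [ 8  8  5  3  2  2  3  6  9 12 11 11 10  8  4  3  2  2  5  8 10 11 10]
203 [ 8  8  7  3  2  1  2  8 10 10 11 11  9  6  2  2  2  3  6  8 11 10 11]
204 [ 9  9  7  4  2  2  3  8 11 11 11 11  8  4  2  1  2  4  6  9 10 11 12]
205 [ 9  8  7  3  2  1  4  7 10 10 11 10  7  4  1  1  2  4  7 11 12 12 12]
206 [10  9  6  3  1  0  4  8 10 11 12 10  6  2  0  0  2  6  9 12 12 13 13]
207 [10  9  6  3  1  1  4  9 11 11 10  8  4  1  2  2  3  7 10 11 12 11 12]
208 [11 10  6  3  1  1  4 10 11 12 10  8  4  2  0  2  5  9  9 11 12 12 11]
209 [10  9  6  3  1  1  5  9 12 10 10  7  5  2  2  2  4 10 10 11 11 11 11]
210 [11 10  5  2  1  2  6  9 10 11 10  8  4  2  1  4  7  9 11 11 12 11 12]
211 [11  9  5  2  2  3  5 10 11 10 10  8  4  2  1  5  8 10 11 11 11 11 11]
212 [11  9  5  3  1  3  6 10 10 10  8  6  3  2  3  5  9 10 11 10 11 11 11]
213 [10  9  5  2  1  4  7 10 10 10  8  5  4  3  4  6  8 11 11 11 11 10 10]
214 [11  9  5  2  2  3  5  9 10  8  5  2  3  2  3  6  9  9  8  9  9 10  9]
```

>>> servo_tool(series=[[[0,0,0],[0,0,0]],[[0,0,0],[0,0,0]],[[0,0,0],[0,0,0]],[[0,0,0],[0,0,0]]], claw=-0.318)

```text
time_s: 23.33
ee_pos: [0.3616, 0.2996, 0.4003]
tool_rot: [0.371, 0.929, 0.0, -0.0]
contact_force: [0.5, 0.1, -0.3]
opening: 0.34
```

```bash
python3 go.py 0.36 .3 0.4 2.38;  python3 - <<'E' 2>/dev/null
from h import *
n=6;P=[ctrl.grab_frame("side")[0].astype(np.float32) for _ in range(n)]
p=np.mean(P,0);np.save("pics/side18m.npy",p)
g=p[...,0]-p[...,2]
for v in range(200,214):print(v,g[v,203:226].round().astype(int))
g=p.mean(2)
for v in range(205,216):print(v,g[v,203:223].round().astype(int))
E
python3 go.py 0.36 .3 0.4 2.38
python3 - <<'E'
from plan import *
plan(.566,-.018,.105,.9,22)
E
```

```text
t 23.33 ee [0.3616 0.2996 0.4003] q [ 0.3713  0.9285  0.     -0.    ] psi 2.3807765344595158 F [ 0.5492  0.1322 -0.3131] op 0.3395877179509106 q6 -0.14350891629946688
shift tool [ 0.0015 -0.0008  0.0003] turn z 0.0007765344595158652
200 [ 8  8  6  4  2  2  3  6 10 10 11 11 12  8  6  3  2  2  2  4  8 10  9]
201 [ 8  7  6  4  2  2  3  6 10 11 12 11 10  8  6  3  2  2  4  6 10 10  8]
202 [ 8  8  6  4  1  1  2  7 10 12 11 10 10  7  4  2  1  2  4  7 10 10 10]
203 [ 8  7  6  4  2  2  4  7 10 12 11 11 10  6  4  2  2  2  5  9 10 11 10]
204 [ 8  9  7  2  1  2  4  8 10 11 12 10  9  5  2  2  2  2  6  9 11 12 12]
205 [ 9 10  6  3  2  0  3  8 11 12 11 10  8  3  2  1  2  4  8 10 11 12 12]
206 [10  9  6  3  1  1  3  9 10 12 11 10  6  2  2  1  1  4  9 11 12 12 11]
207 [11  9  6  2  1  1  4  8 11 11 10  8  4  3  1  1  2  6 10 11 12 11 11]
208 [10 10  5  3  1  0  6 10 11 11 10  8  4  3  1  2  3  7  9 11 11 11 12]
209 [11 10  6  1  2  3  6 10 11 11 11  8  3  2  2  2  5  8 10 11 11 11 12]
210 [11  8  6  1  1  2  7 10 10 11  9  7  4  2  2  2  6  9 10 11 11 11 12]
211 [11  9  4  2  1  3  7 10 11 11  9  7  
[... 1635 characters left out ...]
.0181, 0.0056, 0.0151], [0, 0, 0.076]], [[-0.0188, 0.0066, 0.0158], [0, 0, 0.079]], [[-0.0194, 0.0076, 0.0162], [0, 0, 0.081]], [[-0.0196, 0.0086, 0.0166], [0, 0, 0.083]]]
[[[-0.0197, 0.0095, 0.0167], [0, 0, 0.084]], [[-0.0195, 0.0104, 0.0167], [0, 0, 0.084]], [[-0.019, 0.0112, 0.0166], [0, 0, 0.083]], [[-0.0183, 0.0118, 0.0162], [0, 0, 0.081]], [[-0.0175, 0.0123, 0.0158], [0, 0, 0.079]]]
[[[-0.0164, 0.0125, 0.0151], [0, 0, 0.076]], [[-0.0152, 0.0125, 0.0143], [0, 0, 0.071]], [[-0.0138, 0.0122, 0.0133], [0, 0, 0.066]], [[-0.0123, 0.0116, 0.0121], [0, 0, 0.061]], [[-0.0107, 0.0108, 0.0108], [0, 0, 0.054]]]
[[[-0.009, 0.0096, 0.0093], [0, 0, 0.046]], [[-0.0072, 0.0081, 0.0076], [0, 0, 0.038]]]
```

>>> servo_tool(series=[[[0,0,0],[0,0,0]],[[0,0,0],[0,0,0]],[[0,0,0],[0,0,0]],[[0,0,0],[0,0,0]]], claw=-0.306)

```text
time_s: 23.97
ee_pos: [0.3616, 0.2996, 0.4002]
tool_rot: [0.371, 0.929, 0.0, -0.0]
contact_force: [0.4, -0.2, -0.2]
opening: 0.348
```

```bash
python3 - <<'E' 2>/dev/null
from h import *
n=6;P=[ctrl.grab_frame("side")[0].astype(np.float32) for _ in range(n)]
p=np.mean(P,0);np.save("pics/side19m.npy",p)
g=p[...,0]-p[...,2]
for v in range(202,213):print(v,g[v,203:226].round(1))
g=p.mean(2)
for v in range(205,216):print(v,g[v,203:223].round().astype(int))
S=24;u0,v0,w,h=203,197,32,24
b=cv2.resize(p[v0:v0+h,u0:u0+w],None,fx=S,fy=S,interpolation=cv2.INTER_CUBIC)
b=np.clip((b-60)*1.7,0,255).astype(np.uint8);cv2.imwrite("pics/s19z.png",b)
E
python3 go.py 0.36 .3 0.4 2.38
```

```text
202 [ 7.3  7.   4.2  2.5  1.3  1.8  3.7  9.2 10.2 11.7 12.3 10.5  9.8  7.8
  5.   2.3  2.2  0.3  4.   6.3 10.3 10.5  9.7]
203 [ 7.8  8.2  5.7  2.2  1.8  1.   3.8  7.7 10.7 10.8 11.7 11.  10.5  6.2
  4.   2.5  0.8  1.7  4.3  7.7  9.7 10.5 10. ]
204 [ 9.3  7.2  5.7  1.7  1.3  2.3  4.8  9.2 11.  11.5 11.3 11.7 10.   5.7
  2.3  1.5  1.3  0.7  5.8  8.5 10.7 10.8 11.5]
205 [ 8.8  9.   5.   1.7  1.2  0.5  4.5  8.7 10.  11.  11.  10.7  8.5  4.7
  2.3  0.7  1.3  2.3  5.7  9.7 11.8 12.  12.2]
206 [ 8.8  7.8  4.7  1.5  0.5  0.3  5.7  9.5 11.8 11.8  9.8 10.3  7.3  2.8
  0.7  1.5  0.3  3.8  8.  11.5 11.7 12.  12.2]
207 [10.   7.8  4.3  1.8  1.   1.8  5.7  8.8 11.3 10.7 11.2  9.3  6.3  2.5
  0.5  0.5  1.8  4.7  7.8 10.5 12.  11.3 12.3]
208 [10.5  8.8  5.   2.2  0.   2.7  7.  10.2 11.  11.7 10.7  9.5  4.8  2.3
  1.2  1.5  2.2  5.7  9.3 11.3 11.5 11.8 10.2]
209 [10.5  8.2  5.   0.7  0.8  3.3  6.8 10.  11.3 10.8 10.5  8.   4.   1.5
  0.7  1.3  3.2  7.7 10.  10.7 11.2 10.7 10.8]
210 [10.3  8.7  4.   0.7  1.   3.2  7.  10.5 10.7 11.   8.8  7.5  3.8  1.7
  1.   2.8  4.2  7.7 10.2 10.8 10.5 10.7 10. ]
21
[... 730 characters left out ...]
 96 124 137 128 121 137
 156 166]
211 [165 164 159 152 144 133 140 156 161 151 121  86  83 114 132 129 129 146
 160 166]
212 [166 164 160 155 143 133 143 158 157 137 103  71  68  92 112 124 136 154
 164 168]
213 [166 163 157 152 142 131 142 155 144 114  78  54  51  65  86 117 143 158
 165 167]
214 [165 161 157 151 139 128 135 144 128  95  61  45  41  48  70 104 136 153
 157 161]
215 [165 161 155 149 137 122 120 120 105  77  51  41  40  45  62  93 120 134
 144 152]
t 24.27 ee [0.3617 0.2996 0.4002] q [ 0.3713  0.9285 -0.     -0.    ] psi 2.380811561667813 F [ 0.9074  0.3997 -1.6385] op 0.3464848360751555 q6 -0.14354740344937733
shift tool [ 0.0015 -0.0009  0.0002] turn z 0.0008115616678132653
```

View pics/s19z.png

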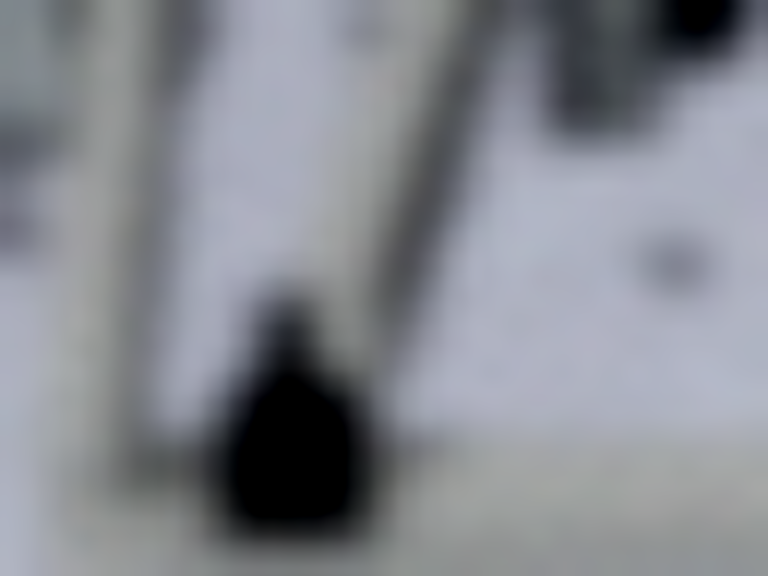

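>>> servo_tool(series=[[[-0.005,-0.0012,0.0041],[0,0,0]],[[-0.01,-0.0024,0.0082],[0,0,0]],[[-0.015,-0.0036,0.0123],[0,0,0]],[[-0.0184,-0.0045,0.015],[0,0,0]],[[-0.0184,-0.0045,0.015],[0,0,0]]])

```text
time_s: 24.68
ee_pos: [0.3993, 0.2405, 0.3446]
tool_rot: [0.371, 0.929, -0.0, 0.0]
contact_force: [-0.9, -0.6, -2.0]
opening: 0.348
```

>>> servo_tool(series=[[[-0.0184,-0.0045,0.015],[0,0,0]],[[-0.0184,-0.0045,0.015],[0,0,0]],[[-0.0184,-0.0045,0.015],[0,0,0]],[[-0.0184,-0.0045,0.015],[0,0,0]],[[-0.0184,-0.0045,0.015],[0,0,0]]])

```text
time_s: 25.1
ee_pos: [0.4502, 0.1603, 0.2693]
tool_rot: [0.371, 0.928, -0.0, -0.0]
contact_force: [0.1, 0.8, -1.6]
opening: 0.35
```

>>> servo_tool(series=[[[-0.0184,-0.0045,0.015],[0,0,0]],[[-0.0184,-0.0045,0.015],[0,0,0]],[[-0.0184,-0.0045,0.015],[0,0,0]],[[-0.0184,-0.0045,0.015],[0,0,0]],[[-0.0184,-0.0045,0.015],[0,0,0]]])

```text
time_s: 25.52
ee_pos: [0.5012, 0.0805, 0.1943]
tool_rot: [0.371, 0.928, -0.0, -0.0]
contact_force: [0.8, -0.7, -1.5]
opening: 0.348
```

```bash
python3 go.py 0.566 -.018 0.105 2.38
```

```text
t 25.52 ee [0.5012 0.0805 0.1943] q [ 0.3714  0.9285 -0.0002 -0.0002] psi 2.380476933747727 F [ 0.8273 -0.7146 -1.5258] op 0.347527678658952 q6 -0.6735801647145392
shift tool [-0.1149 -0.0266  0.0893] turn z 0.00047693374772705965
```

>>> servo_tool(series=[[[-0.0184,-0.0043,0.0143],[0,0,0]],[[-0.0184,-0.0043,0.0143],[0,0,0]],[[-0.0184,-0.0043,0.0143],[0,0,0]],[[-0.0184,-0.0043,0.0143],[0,0,0]],[[-0.0184,-0.0043,0.0143],[0,0,0]]])

```text
time_s: 25.93
ee_pos: [0.5528, 0.0015, 0.1227]
tool_rot: [0.371, 0.928, -0.0, -0.0]
contact_force: [0.9, -0.4, -0.9]
opening: 0.348
```

>>> servo_tool(series=[[[-0.013,-0.003,0.01],[0,0,0]],[[-0.007,-0.0015,0.005],[0,0,0]],[[-0.003,-0.0006,0.002],[0,0,0]],[[0,0,0],[0,0,0]],[[0,0,0],[0,0,0]]])

```text
time_s: 26.35
ee_pos: [0.5659, -0.0159, 0.1075]
tool_rot: [0.371, 0.929, 0.0, 0.0]
contact_force: [0.4, -0.0, -0.2]
opening: 0.352
```

>>> servo_tool(series=[[[0,0,0],[0,0,0]],[[0,0,0],[0,0,0]],[[0,0,0],[0,0,0]],[[0,0,0],[0,0,0]],[[0,0,0],[0,0,0]]])

```text
time_s: 26.77
ee_pos: [0.5661, -0.0159, 0.1074]
tool_rot: [0.371, 0.929, 0.0, 0.0]
contact_force: [-0.0, 0.7, -1.3]
opening: 0.348
```

```bash
python3 go.py 0.566 -.018 0.105 2.38; python3 - <<'E' 2>/dev/null
from h import *
n=6;P=[ctrl.grab_frame("side")[0].astype(np.float32) for _ in range(n)]
p=np.mean(P,0);np.save("pics/side20m.npy",p);cv2.imwrite("pics/side20.png",P[0].astype(np.uint8))
t,d=ctrl.grab_frame("top");cv2.imwrite("pics/top20.png",t);np.save("pics/top20.npy",d)
u0,v0,w,h=220,150,95,72
b=cv2.resize(p[v0:v0+h,u0:u0+w],None,fx=8,fy=8,interpolation=cv2.INTER_CUBIC)
b=np.clip((b-50)*1.6,0,255).astype(np.uint8);cv2.imwrite("pics/s20z.png",b)
E
```

```text
t 26.77 ee [ 0.5661 -0.0159  0.1074] q [0.3711 0.9286 0.0001 0.0002] psi 2.3812943748971707 F [-0.0103  0.7194 -1.3299] op 0.3481493800616206 q6 -0.8596263611725882
shift tool [-0.0014 -0.0016  0.0024] turn z 0.0012943748971707691
```

View pics/s20z.png

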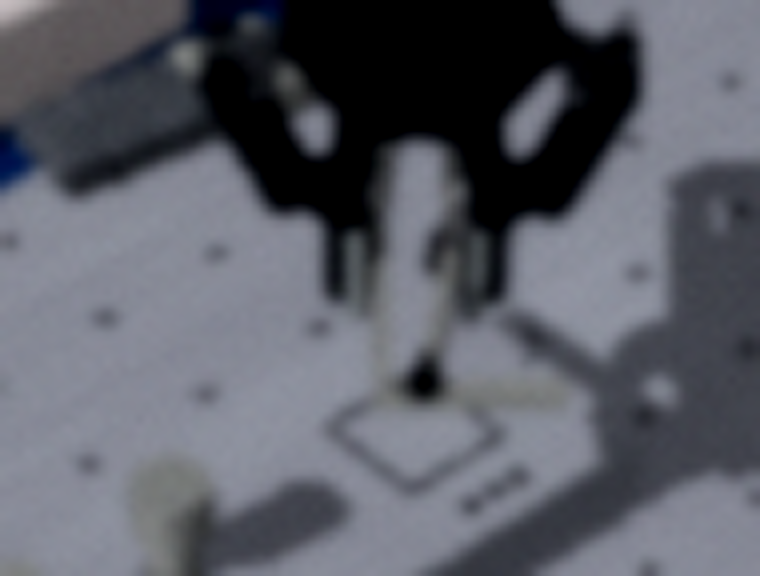

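View pics/top20.png

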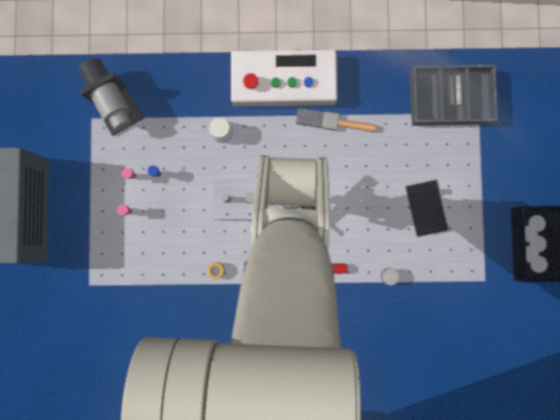

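```bash
python3 - <<'E'
from go import *
p=np.load("pics/side20m.npy")
u0,v0,w,h=262,182,32,24
b=cv2.resize(p[v0:v0+h,u0:u0+w],None,fx=24,fy=24,interpolation=cv2.INTER_CUBIC)
cv2.imwrite("pics/s20zz.png",np.clip((b-50)*1.7,0,255).astype(np.uint8))
print([ctrl.get_obs()[k] for k in("time_s","opening","contact_force","dq")])
E
```

```text
[27.1167, 0.3464811511139735, array([-0.828 ,  0.19  , -1.1305]), array([-0.0002,  0.0005,  0.0005,  0.0008,  0.0017, -0.0019])]
```

View pics/s20zz.png

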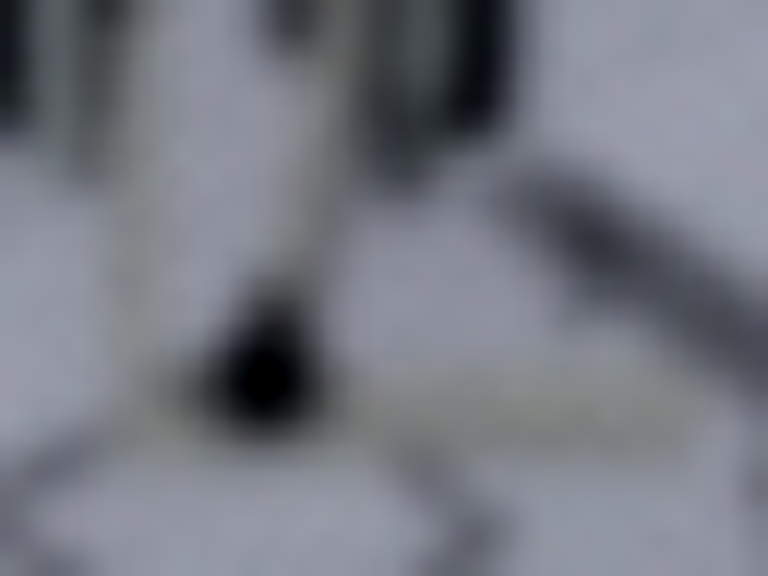

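The blade's inner edge (about u = 272) still meets the marker centre (about u = 266), which is 0.6 mm at this scale. The hold is steady, so I am handing in.

```bash
python3 - <<'E'
from bench import ctrl
print(ctrl.hand_in()); print(ctrl.get_obs()["opening"])
E
```

```text
the job is handed in; nothing more can be done
None
the job is handed in; nothing more can be done
```

I handed the job in at about 27 s of the 61 s allowed, with every step done. `hand_in()` gives no verdict, so the results below are from my own checks.

- **Pins:** I put the plain pin in pocket 1 first, then the grey headed pin in pocket 2, pushed each to the floor and let go. The top camera's depth then showed both tops at 70 mm, which is fully home. I left the blue and pink look-alikes alone, and neither top view after that shows any of the other things moved.
- **Tweezers:** I lifted them off the rest and set the squeeze in a close view from the side camera. They are now held level over place 3, with the TCP at about (0.566, -0.016, 0.107). That puts their underside about 70 mm above the jig, clear of both pins.
- **Marker alignment:** in the close view the moving tip was about 0.4 mm past the marker line by edge measurement and about 0.5 mm short by eye. In the last view, over place 3, it was about 0.6 mm short. All are within the 2.5 mm allowed.
- **Steadiness:** the opening stayed at 0.346 to 0.352 through the move and the hold, and the joint speeds were near zero.

**Disagreement:** the side and top camera calibrations differed by about 4 to 5 mm in x. I corrected for this by comparing each pin with its pocket in the same picture and by feeling for contact. At pocket 2 the seating push also showed about 5 N sideways.

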